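# Pack the paint jars and lap the cabinet doors shut

## Robot

A 7-joint arm with a two-finger parallel gripper is mounted at the origin on the work surface. World frame = base frame: x ahead of the robot, y to its left, z up, the work surface at z = 0. Lengths are in m, angles in degrees, forces in N, time in s.
With the tool pointing down it reaches from about 0.425 to 0.875 m from the base axis. Payload 4.7 kg.
Tool frame: the origin (TCP) lies between the finger pads; the fingertips stand ctrl.nose_length ahead of it and the grasp point (between the pads) lies 2 mm behind it (ctrl.nose_length is the distance from the TCP to the fingertips, in m); z points along the fingers, y is the line along which they close (so a half turn about z gives the same grasp; the last joint's range is limited). The gripper opens to 87 mm and grips with 3 to 60 N. Pads are 19 mm wide; open, the fingers measure 117 mm over their backs; the gripper's body (75 mm by 190 mm) begins 51 mm behind the grasp point.
Start: joints at [-62.504, 18.392, -4.016, 83.108, 1.295, 78.541, -3.26], TCP at [0.292, 0.581, 0.217] pointing down, gripper open.
Joint ranges: [-163.93, 163.93], [-17.29, 119.83], [-79.2, 71.16], [3.27, 140.29], [-89.18, 269.18], [5.43, 117.66], [-154.24, 154.24]. Speed limits (degrees/s): [147.25, 147.25, 180, 180, 180, 180, 180].

## Interface

Orientations are given as [roll, pitch, yaw] about the fixed x, y, z axes, in that order (R = Rz(yaw) Ry(pitch) Rx(roll)).
In Python, from bench import readout, eyes, ctrl gives the robot as it stands. The module is installed in compiled form; this text tells all that it offers.
- The arm moves only by the tool drive_tool, never from a script. Its argument "motion" is text: rows parted by semicolons, each of 4 numbers parted by spaces: the shift along the tool's x, y, z in m, then the turn about the tool's z in rad. A call has 1 to 8 rows; each row shifts and turns the commanded pose from where the row before left it, along the tool's axes as they then stand; what a row does not reach is not made up. A row lasts 1/10 s, in which the tool goes at most 50 mm and 8.59 degrees, less where a joint would pass 70% of its speed; a pose out of reach is approached as far as the arm can. A call is refused whole if a number of a shift passes 0.05 or a number of a turn 0.15, either way. A call with a gripper value outside its range is refused whole. "fingers" is the opening, from 0 (shut) to 1 (fully open), set as the call begins (left out, the last holds). The fingers move at their own pace and stop on an object; "squeeze" is the grip in N (left out, the last holds). Time passes only in rows, so rows that do not move let the fingers close. It gives the time, the measured TCP pose, the force, the opening and the grip force at its end, in the units of the state.
- readout.get_obs(): the state, without advancing time (a new reading comes with each control period).
- eyes.grab_frame(name): name is "scene" or "side" or "wrist"; returns the picture (400x640x3 uint8, red, green, blue); there is no depth.
- eyes.camera_model(name): a dict with "fx", "fy", "cx", "cy" (pixels), "extrinsics" (4x4, takes a point from camera to world coordinates); the wrist camera has in their place "hand_eye" (4x4, takes a point from camera to tool coordinates, whose origin is the TCP and whose axes are the flange's). Camera axes: x right, y down, z forward; pixel columns grow to the right and rows downward; lengths in m; the calibration is good to about 2 mm. A picture is of the moment at which its call begins: read the wrist's pose just before it. camera_model takes no time and is no camera call.
- ctrl.job_done(): hands the job in; it is judged then, once.
The state is a dict: "time": time; "joints": joint angles; "qvel": joint speeds; "tau": joint torques, N m; "tool_pos": TCP position; "tcp_rot": TCP orientation; "ft_force": force on the tool from outside, world axes, zero at the start; "torque": the same for the moment, N m; "finger_gap": finger opening in m; "finger_force": force on a finger pad.
Only numpy, scipy, OpenCV 4.12 (cv2) and the standard library are available. Lean on these libraries where they do the work, as an engineer would, in place of code of your own. Each camera call takes 0.05 s, during which the arm holds its last target. There are 200 camera calls.

## Task

Put all the yellow paint jars upright in the cabinet's pull-out tray (draw the tray out as far as you need), then slide the tray gently fully home. Shut the grey rebated door first, while the blue flanged door still stands well open, then shut the blue one so that its flange laps over the grey one, and last swing the red hasp over and fully down across them. Leave everything else on the table where it is.

Things in the scene. Friction and masses are not known exactly. Their poses are not given: they have to be found in the camera images.
- jar0_c (a point): centre (half-way up) of a yellow paint jar, 115 mm high: a broad heavy foot 58 mm across and 38 mm high with a white label, above it a round neck and yellow cap 40 mm across up to the top; 0.2 to 0.45 kg, z up. Absent in some starts.
- jar1_c (a point): centre (half-way up) of a yellow paint jar, 115 mm high: a broad heavy foot 58 mm across and 38 mm high with a white label, above it a round neck and yellow cap 40 mm across up to the top; 0.2 to 0.45 kg, z up. Absent in some starts.
- jar2_c (a point): centre (half-way up) of a yellow paint jar, 115 mm high: a broad heavy foot 58 mm across and 38 mm high with a white label, above it a round neck and yellow cap 40 mm across up to the top; 0.2 to 0.45 kg, z up. Absent in some starts.
- jar3_c (a point): centre (half-way up) of a yellow paint jar, 115 mm high: a broad heavy foot 58 mm across and 38 mm high with a white label, above it a round neck and yellow cap 40 mm across up to the top; 0.2 to 0.45 kg, z up. Absent in some starts.
- cabinet: low white paint cabinet, fixed to the table, 160 mm deep, 370 mm wide, 150 mm high. Origin on the table under the middle of its open front; its x points into the cabinet (away from the robot), y to the left seen from the robot, z up. Front opening in the plane x = 0, its roof from x = 0 to 160 mm.
- tray (a joint): how far the wooden pull-out tray is drawn out of the cabinet along the cabinet's -x, m: 0 fully home, 0.12 fully out (stop). About 1.5 N of friction, stays where left. Draw it by hooking behind its front panel from inside the tray, or by pinching the panel's top edge; push it in on the panel's outer face.
- tray_front (a point): middle of the top edge of the tray's front panel, 125 mm above the table, middle of its 12 mm thickness; panel 340 mm wide. Moves with the tray; when the tray is home, the panel's outer face is 4 mm inside the cabinet's front opening.
- tray_floor (a point): centre of the tray's inner floor, 18 mm above the table; moves with the tray, axes as the cabinet's. Inside space 104 mm along x, 324 mm along y, split by 5 mm walls at its y = 0 and +-85 mm into four compartments about 80 mm wide; these reach 60 mm above the table, side and back walls 75 mm, the front panel's inner face is 52 mm to its -x side. With the tray home it lies 68 mm inside the front opening.
- leaf_flanged (a joint): opening angle of the blue flanged door leaf (hinged at the left, +y, side), rad: 0 shut, 1.57 standing straight out towards the robot, stop at 1.95. Stays where left (friction 0.06 N m, no spring). When shut its yellow flange laps over the front of the grey leaf's steel tongue.
- leaf_flanged_hinge (a point): hinge axis (vertical) of the blue leaf at the height of its top edge, middle of its thickness; at the cabinet's x = -8, y = +180 mm
- leaf_flanged_edge (a point): point on the blue leaf's top edge, 170 mm from the hinge, where the 22 mm wide yellow flange begins (6 mm thick, flush with the outer face). Panel 14 mm thick, from 8 to 146 mm above the table. A steel bar pull stands 36 mm out from the outer face, 140 mm from the hinge, 36 to 94 mm above the table.
- leaf_rebated (a joint): opening angle of the grey rebated door leaf (hinged at the right, -y, side), rad: as for the blue leaf. If the blue leaf is shut first, the grey leaf's tongue strikes the flange and the grey leaf cannot shut.
- leaf_rebated_hinge (a point): hinge axis (vertical) of the grey leaf at the height of its top edge, middle of its thickness; at the cabinet's x = -8, y = -180 mm
- leaf_rebated_edge (a point): point on the grey leaf's top edge, 166 mm from the hinge, where the 22 mm wide steel tongue begins (5 mm thick, flush with the inner face, goes behind the blue leaf's flange). Panel 14 mm thick, from 8 to 146 mm above the table. Bar pull as on the blue leaf, 125 mm from the hinge.
- hasp (a joint): angle of the red hasp on the cabinet's roof, rad: 0 down (strap flat forward over the roof, its lip hanging in front of the shut leaves), 1.57 strap standing straight up, stop at 1.6. Stiff hinge (0.08 N m), stays where left; push the strap from its back side along its arc, over and down; pressing straight down on its raised end jams.
- hasp_pivot (a point): middle of the hasp's hinge, axis along the cabinet's y, 156 mm above the table, 85 mm behind the front opening, middle of the cabinet's width
- hasp_tip (a point): far end of the strap's upper face, 110 mm from the hinge; strap 30 mm wide, 4 mm thick; a 30 mm lip stands off its end at a right angle (hanging down at 0; pointing towards the robot when the strap stands up)
- tape: bystander, leave alone: blue roll of masking tape lying flat among the jars, 68 mm across, 24 mm high; origin at the centre of its underside
- brush_pot: bystander, leave alone: blue ceramic pot of brushes, 72 mm across, 90 mm high, brushes up to 220 mm; origin at the centre of its underside
- mug: bystander, leave alone: terracotta mug, 80 mm across, 90 mm high; origin at the centre of its underside
- red_paint: bystander, leave alone: taller red paint bottle with a white cap, 70 mm across, 140 mm high; origin at the centre of its underside
- tin: bystander, leave alone: aluminium paint can with a green label, 100 mm across, 120 mm high; origin at the centre of its underside
- palette_knife: bystander, leave alone: spatula-like palette knife lying flat
- ink_box: bystander, leave alone: small blue box, 90 x 60 x 35 mm; origin at the centre of its underside
Not all that is in view belongs to the job. What is shaped like the part that bears jar3_c but green is not meant.

How it is judged (in metres and radians):
On the way, in this order (a step that is already met when the one before it is completed fails the run):
1. every yellow jar stands upright on the tray floor (x of jar0_c in the frame of tray_floor between -0.045 and 0.045 m and y of jar0_c in the frame of tray_floor between -0.15 and 0.15 m and z of jar0_c in the frame of tray_floor between 0.05 and 0.068 m and angle between each of jar0_c, jar1_c, jar2_c, jar3_c's own z axis and vertical below 0.15 rad and x of jar1_c in the frame of tray_floor between -0.045 and 0.045 m and y of jar1_c in the frame of tray_floor between -0.15 and 0.15 m and z of jar1_c in the frame of tray_floor between 0.05 and 0.068 m and x of jar2_c in the frame of tray_floor between -0.045 and 0.045 m and y of jar2_c in the frame of tray_floor between -0.15 and 0.15 m and z of jar2_c in the frame of tray_floor between 0.05 and 0.068 m and x of jar3_c in the frame of tray_floor between -0.045 and 0.045 m and y of jar3_c in the frame of tray_floor between -0.15 and 0.15 m and z of jar3_c in the frame of tray_floor between 0.05 and 0.068 m), for 0.2 s.
2. the tray is fully home with the jars upright in it, both leaves still open (all of step 1 and value of joint tray below 0.008 m and value of joint each of leaf_rebated, leaf_flanged above 0.3 rad), for 0.2 s.
3. the grey rebated leaf is shut while the blue leaf still stands open (over 0.4 rad) (value of joint tray below 0.008 m and value of joint leaf_rebated below 0.03 rad and value of joint leaf_flanged above 0.4 rad), for 0.2 s.
4. the blue flanged leaf is shut, lapping the grey one, the hasp still up (value of joint each of leaf_rebated, leaf_flanged below 0.03 rad and value of joint hasp above 0.4 rad), for 0.2 s.
5. the hasp is down (value of joint hasp below 0.06 rad), for 0.2 s.
At the end, for the whole second after the job is handed in: Every jar present stands upright (within 0.15 rad) on the tray floor inside the tray, the tray is home within 8 mm, both leaves are shut within 0.03 rad and the hasp is down within 0.06 rad (all of step 1 and value of joint tray below 0.008 m and value of joint each of leaf_rebated, leaf_flanged below 0.03 rad and value of joint hasp below 0.06 rad); the robot touches nothing.
It fails at once if a bystander is shifted more than 60 mm (distance of any of tape, brush_pot, mug, red_paint, tin, palette_knife, ink_box from where it was at the start of the episode above 0.06 m).
It fails at once if the tray is slammed in (faster than 0.4 m/s) (velocity of joint tray below -0.4 m/s).
Of jar0, jar1, jar2, jar3 only 2 to 4 are there at a start; the rules pass over those that are not, and their reading is None.
At some moment in a run one of jar0, jar1, jar2, jar3 may be knocked a few centimetres aside while the robot is not near it.
It also fails if it takes over 210 s, if anything falls off the work surface, if the arm or the gripper's body presses on something with over 40 N, if the wrist force passes 120 N, or if a joint passes its speed limit or range.

## Working session

There is one attempt and no reset: what is moved stays moved. The work goes in short steps, Python scripts to look and compute and a tool call to move; the robot and the scene stay as the last step left them, time stands still between calls to the robot, and variables do not carry over. Pictures are saved under pics/ and viewed, at most 14 in all, crops included, and the job is handed in when it is done.

Besides the shell and the picture viewer there is one more tool, called as name(argument=value, ...), one argument or row to a line, values as JSON. drive_tool: Moves the arm, as the interface text tells. Its arguments: {"type":"object","properties":{"motion":{"type":"string"},"fingers":{"type":"number"},"squeeze":{"type":"number"}},"required":["motion"]}

```bash
mkdir -p pics
cat > h.py <<'E'
import numpy as np, cv2
from bench import readout, eyes, ctrl
from scipy.spatial.transform import Rotation as R
def model(n):
    m=eyes.camera_model(n); 
    if 'extrinsics' in m: T=np.array(m['extrinsics'])
    else:
        o=readout.get_obs(); T=np.eye(4); T[:3,:3]=rot(o['tcp_rot']); T[:3,3]=o['tool_pos']; T=T@np.array(m['hand_eye'])
    return m,T
def rot(r):
    return R.from_euler('xyz',r,degrees=True).as_matrix()
def grab(n,save=None):
    m,T=model(n); im=np.array(eyes.grab_frame(n))
    if save: cv2.imwrite('pics/'+save+'.png',im[:,:,::-1])
    return im,m,T
def ray(m,T,u,v):
    d=T[:3,:3]@np.array([(u-m['cx'])/m['fx'],(v-m['cy'])/m['fy'],1.]); return T[:3,3],d/np.linalg.norm(d)
def onz(m,T,u,v,z):
    o,d=ray(m,T,u,v); return o+d*(z-o[2])/d[2]
def proj(m,T,p):
    q=T[:3,:3].T@(np.asarray(p,float)-T[:3,3]); return np.array([m['fx']*q[0]/q[2]+m['cx'],m['fy']*q[1]/q[2]+m['cy']])
E
python3 - <<'E'
from h import *
np.set_printoptions(precision=3,suppress=True)
print(readout.get_obs(),ctrl.nose_length)
for n in('scene','side','wrist'):
    im,m,T=grab(n,n+'0'); print(n,m['fx'],m['fy'],m['cx'],m['cy'],T)
E
```

```text
{'time': 0.0, 'joints': array([-62.505,  18.44 ,  -4.017,  83.175,   1.295,  78.541,  -3.26 ]), 'qvel': array([-0.069,  0.035,  0.041,  0.044,  0.064,  0.043,  0.035]), 'tau': array([  0.   , -49.129,  -0.404, -31.253,  -0.064,   0.044,   0.   ]), 'tool_pos': array([0.292, 0.58 , 0.216]), 'tcp_rot': array([-179.889,    0.005,  153.316]), 'ft_force': array([ 0.063, -0.014,  0.234]), 'torque': array([ 0.034, -0.012, -0.002]), 'finger_force': 0.0, 'finger_gap': 0.08696756731591862} 0.017
scene 505.93201364898755 505.93201364898755 319.55085072830656 198.11460476102482 [[ 0.323  0.736 -0.595  1.646]
 [ 0.946 -0.24   0.217 -0.377]
 [ 0.017 -0.633 -0.774  1.587]
 [ 0.     0.     0.     1.   ]]
side 505.3635716650159 505.3635716650159 328.41381609017066 199.97123123774628 [[ 0.998 -0.032  0.047  0.438]
 [-0.056 -0.594  0.802 -1.485]
 [ 0.002 -0.803 -0.595  1.245]
 [ 0.     0.     0.     1.   ]]
wrist 297.2939544005633 297.2939544005633 317.5545788804199 203.58650158730495 [[ 0.45   0.853  0.263  0.22 ]
 [ 0.893 -0.43  -0.133  0.617]
 [-0.     0.295 -0.955  0.383]
 [ 0.     0.     0.     1.   ]]
```

View pics/scene0.png

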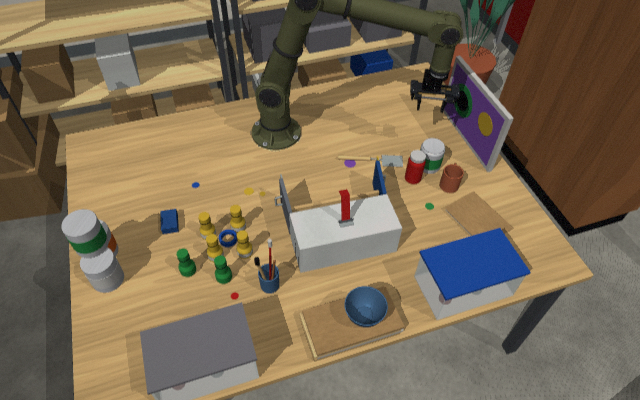

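View pics/side0.png

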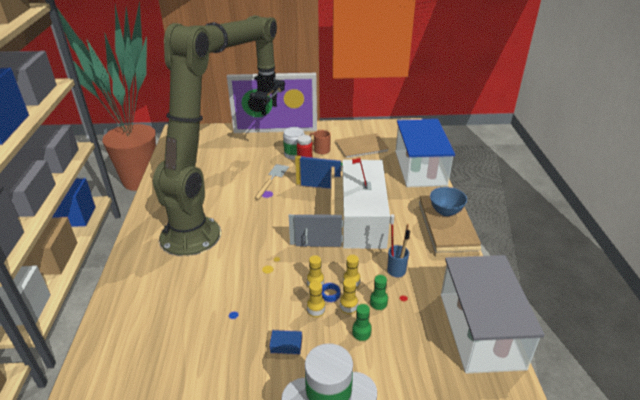

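The scene view shows the cabinet at about (345,230), four yellow jars at (205-243, 212-245) with the tape between them, and two green decoys. In the side view the yellow jars are at (315,270), (352,270), (315,295) and (349,292).

Run:
```python
from h import *
a=cv2.imread('pics/scene0.png')[150:280,170:410]; b=cv2.imread('pics/side0.png')[140:320,270:430]
cv2.imwrite('pics/a.png',cv2.resize(a,(792,429),interpolation=cv2.INTER_CUBIC))
cv2.imwrite('pics/b.png',cv2.resize(b,None,fx=3.3,fy=3.3,interpolation=cv2.INTER_CUBIC))
np.set_printoptions(precision=3,suppress=True)
for n in('scene','side'):
    im=cv2.imread(f'pics/{n}0.png'); m,T=model(n)
    hsv=cv2.cvtColor(im,cv2.COLOR_BGR2HSV)
    k=cv2.inRange(hsv,(22,170,90),(32,255,255))
    N,l,s,c=cv2.connectedComponentsWithStats(k)
    for i in range(1,N):
        if s[i][4]>20: 
            x,y,w,h,ar=s[i]; print(n,s[i],c[i],onz(m,T,x+w/2,y+2,.115)[:2], onz(m,T,*c[i],.085)[:2])
```

```text
scene [478 113  14  23 238] [484.782 123.676] [0.295 0.875] [0.318 0.87 ]
scene [244 188  10   7  50] [248.3  190.78] [ 0.395 -0.207] [ 0.373 -0.207]
scene [230 205  15  23 228] [236.114 216.868] [ 0.462 -0.267] [ 0.482 -0.28 ]
scene [199 212  24  46 469] [209.149 235.443] [ 0.464 -0.366] [ 0.534 -0.391]
scene [237 230  15  24 245] [242.792 242.722] [ 0.58  -0.269] [ 0.602 -0.283]
side [285  91  18  16 214] [293.584  98.379] [0.399 0.991] [0.396 0.989]
side [296 156   4  28  61] [297.508 168.934] [0.415 0.342] [0.412 0.304]
side [308 256  16  54 533] [315.3   284.589] [ 0.468 -0.277] [ 0.463 -0.366]
side [341 256  18  51 503] [350.358 282.085] [ 0.579 -0.283] [ 0.574 -0.361]
side [263 267  10   6  42] [267.286 269.119] [ 0.315 -0.319] [ 0.309 -0.288]
```

View pics/a.png

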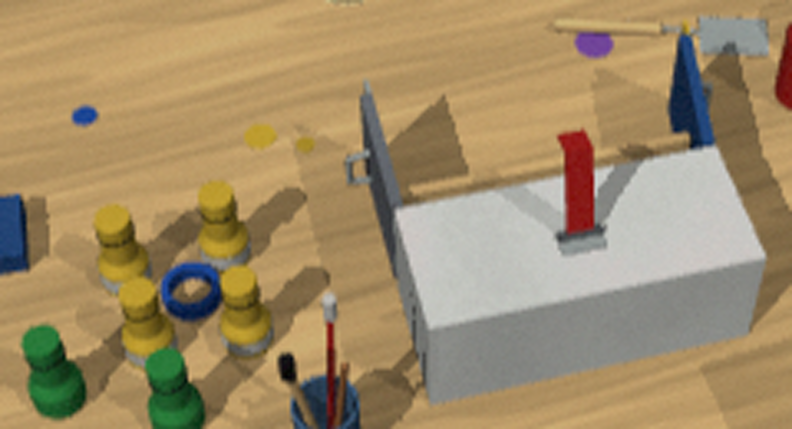

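View pics/b.png

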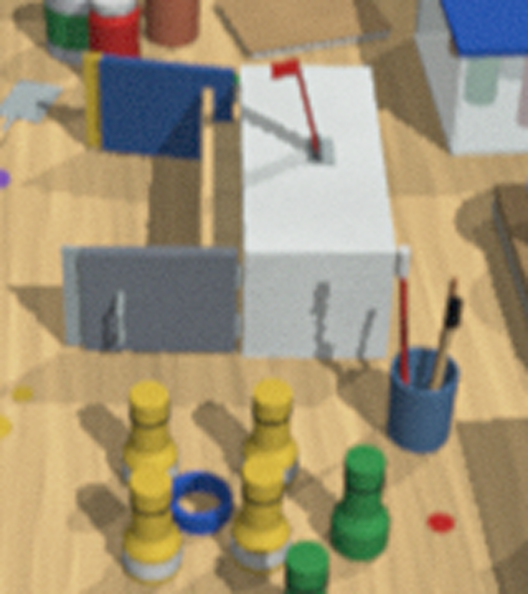

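The crops show the roof corners, the cap tops and the tray panel, which stands slightly drawn out at side crop (207,90)–(207,245). Both leaves are wide open and the hasp is up.

Run:
```python
from h import *
np.set_printoptions(precision=3,suppress=True)
S=model('scene');D=model('side')
s=lambda u,v,z:onz(*S,170+u/3.3,150+v/3.3,z)[:2]
d=lambda u,v,z:onz(*D,270+u/3.3,140+v/3.3,z)[:2]
for p,q in zip([(218,188),(240,273),(115,212),(139,285)],[(149,389),(272,389),(152,472),(265,464)]): print('jar',s(*p,.115),d(*q,.115))
for p,q in zip([(397,208),(712,150),(765,258),(430,328)],[(243,252),(240,68),(373,68),(393,252)]): print('roof',s(*p,.15),d(*q,.15))
print('panel side',d(207,90,.125),d(207,245,.125))
print('blue edge',d(103,57,.146),d(85,55,.146),s(685,37,.146),'hinge',d(237,68,.146),s(708,145,.146))
print('grey tip',d(65,249,.146),d(237,249,.146),s(367,87,.146),s(398,207,.146))
print('hasp tip',s(575,135,.266),d(285,68,.266))
print('tape',s(192,290,.024),d(202,500,.024))
```

```text
jar [ 0.46  -0.272] [ 0.466 -0.276]
jar [ 0.581 -0.275] [ 0.587 -0.282]
jar [ 0.458 -0.387] [ 0.465 -0.388]
jar [ 0.563 -0.381] [ 0.571 -0.384]
roof [ 0.576 -0.097] [ 0.571 -0.108]
roof [0.606 0.262] [0.597 0.256]
roof [0.761 0.256] [0.761 0.247]
roof [ 0.735 -0.109] [ 0.73  -0.117]
panel side [0.556 0.247] [ 0.536 -0.062]
blue edge [0.429 0.297] [0.406 0.303] [0.433 0.303] hinge [0.594 0.263] [0.595 0.262]
grey tip [ 0.383 -0.088] [ 0.566 -0.098] [ 0.393 -0.078] [ 0.572 -0.094]
hasp tip [0.628 0.083] [0.63  0.069]
tape [ 0.522 -0.326] [ 0.515 -0.341]
```

drive_tool(
  motion="0 0 -0.01 -0.13; 0 0 -0.01 -0.13; 0 0 -0.01 -0.131; 0 0 0 0; 0 0 0 0",
  fingers=0,
  squeeze=20,
)

```text
time: 0.65
tool_pos: [0.292, 0.5806, 0.2466]
tcp_rot: [-180.0, -0.0, 175.5]
ft_force: [0.3, 0.4, -0.2]
finger_gap: 0.0547
finger_force: 0.0
```

```bash
cat >> h.py <<'E'
O=np.array([.587,.080]); YAW=-4.3
c,s=np.cos(np.radians(YAW)),np.sin(np.radians(YAW))
def tocab(p): d=np.asarray(p[:2])-O; return np.array([c*d[0]+s*d[1],-s*d[0]+c*d[1]])
def tow(q): return O+np.array([c*q[0]-s*q[1],s*q[0]+c*q[1]])
np.set_printoptions(precision=4,suppress=True)
def go(x,y,z,yaw=None):
    "tool-frame shift to cabinet-frame goal"
    o=readout.get_obs(); M=rot(o['tcp_rot']); p=o['tool_pos']; t=np.r_[tow((x,y)),z]
    print('cab',tocab(p),'z',round(p[2],4),'rot',o['tcp_rot'],'t',round(o['time'],2),'gap',round(o['finger_gap'],4)); print('  shift',M.T@(t-p))
E
cat > go.sh <<'E'
python3 -c "from h import *; go($1)"
E
chmod +x go.sh; ./go.sh -.018,0,.25
```

```text
cab [-0.3317  0.4771] z 0.2466 rot [-179.9865   -0.0071  175.5308] t 0.65 gap 0.0547
  shift [-0.3151 -0.4762 -0.0034]
```

drive_tool(
  motion="-0.025 -0.04 0 0; -0.025 -0.04 0 0; -0.025 -0.04 0 0; -0.025 -0.04 0 0; -0.025 -0.04 0 0; -0.025 -0.04 0 0; -0.025 -0.04 0 0; -0.025 -0.04 0 0",
)

```text
time: 1.45
tool_pos: [0.4677, 0.2446, 0.2462]
tcp_rot: [-180.0, -0.0, 175.6]
ft_force: [1.8, 0.3, -0.6]
finger_gap: 0.001
finger_force: 0.0
```

drive_tool(
  motion="-0.025 -0.04 0 0; -0.025 -0.04 0 0; -0.025 -0.04 0 0; -0.02 -0.036 0 0; -0.02 0 0 0; 0 0 0 0; 0 0 0 0",
)

```text
time: 2.15
tool_pos: [0.5697, 0.0832, 0.2459]
tcp_rot: [-180.0, -0.1, 175.7]
ft_force: [-0.1, 0.6, -0.6]
finger_gap: 0.0004
finger_force: 0.0
```

```bash
./go.sh -.018,0,.122; python3 -c "
from h import *
im,m,T=grab('wrist','w1')
"
```

```text
cab [-0.0175  0.0019] z 0.2459 rot [-179.9901   -0.1254  175.6638] t 2.15 gap 0.0004
  shift [ 0.0002 -0.0019  0.1239]
```

View pics/w1.png

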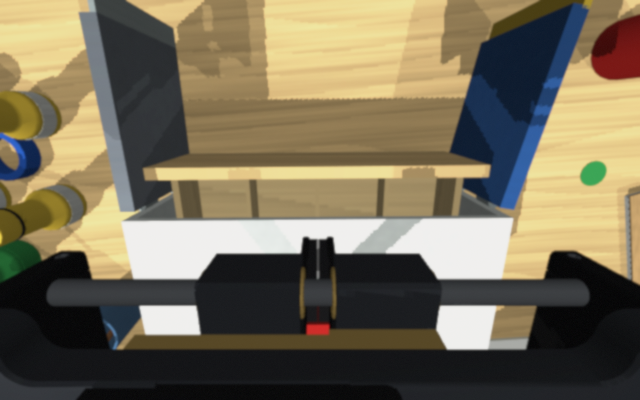

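The wrist view shows the panel's top edge at rows about 166–177 (columns 145–490) and the roof's front edge at row 218 (columns 125–515).

```bash
python3 -c "
from h import *
w=model('wrist')
for u,v,z in[(318,166,.125),(318,178,.125),(145,174,.125),(490,171,.125),(126,218,.15),(513,218,.15),(318,218,.15)]:
  print(u,v,tocab(onz(*w,u,v,z)))"
```

```text
318 166 [-0.048   0.0028]
318 178 [-0.0361  0.0028]
145 174 [-0.0401 -0.1674]
490 171 [-0.0431  0.1718]
126 218 [-0.0032 -0.1778]
513 218 [-0.0031  0.1864]
318 218 [-0.0031  0.0028]
```

drive_tool(
  motion="0.002 0 0.03 0; 0 0 0.03 0; 0 0 0.03 0; 0 0 0.02 0; 0 0 0.014 0; 0 0 0 0",
)

```text
time: 2.8
tool_pos: [0.5665, 0.0836, 0.1211]
tcp_rot: [-180.0, -0.2, 175.8]
ft_force: [0.4, 1.2, 0.3]
finger_gap: 0.0005
finger_force: 0.0
```

drive_tool(
  motion="0.01 0 0 0; 0.01 0 0 0; 0.01 0 0 0; 0.01 0 0 0; 0.01 0 0 0; 0.01 0 0 0; 0.01 0 0 0; 0 0 0 0",
)

```text
time: 3.6
tool_pos: [0.4974, 0.0882, 0.123]
tcp_rot: [180.0, -0.0, 175.8]
ft_force: [-0.0, 0.5, -0.1]
finger_gap: 0.0003
finger_force: 0.0
```

```bash
sed -i 's/^O=.*/O=np.array([.5857,.083]); YAW=-4.3/' h.py; ./go.sh -.1,0,.122; python3 -c "
from h import *
im,m,T=grab('wrist','w2')
g=cv2.cvtColor(im,cv2.COLOR_RGB2GRAY)[:,250].astype(int)
print(g[60:240])"
```

```text
cab [-0.0885 -0.0014] z 0.123 rot [179.9765  -0.0343 175.7557] t 3.6 gap 0.0003
  shift [0.0115 0.0014 0.001 ]
[224 222 220 217 214 213 214 217 221 224 225 225 225 226 226 225 225 225
 225 227 227 226 225 224 224 224 223 222 221 220 221 224 229 232 234 234
 234 233 232 231 231 229 226 220 215 212 210 212 214 217 218 219 221 223
 224 223 218 211 207 205 205 204 203 195 180 169 166 164 163 165 172 189
 205 212 213 213 213 210 207 203 203 207 208 201 194 192 189 187 185 182
 174 166 161 159 160 161 161 159 157 156 155 153 151 151 151 152 154 160
 165 165 165 158 146 136 133 133 135 137 138 139 137 135 131 129 129 131
 136 142 144 145 146 149 150 150 147 144 141 141 142 141 141 137 132 130
 135 142 148 149 148 146 145 144 144 145 146 145 144 144 145 145 145 146
 148 149 148 145 142 140 140 140 140 142 145 146 144 140 137 135 134 131]
```

drive_tool(
  motion="0.004 0 0 0; 0.003 0 0 0; 0 0 0 0; 0 0 0 0",
)

```text
time: 4.05
tool_pos: [0.4919, 0.0884, 0.1229]
tcp_rot: [-180.0, 0.0, 175.7]
ft_force: [0.3, -0.5, -0.7]
finger_gap: 0.0004
finger_force: 0.0
```

drive_tool(
  motion="-0.008 0 0 0; 0 0 -0.04 0; 0 0 -0.04 0; 0 0 -0.04 0; 0 -0.04 -0.03 0; 0 -0.04 0 0; 0 0 0 0",
  fingers=1,
)

```text
time: 4.75
tool_pos: [0.4948, 0.0012, 0.2748]
tcp_rot: [-179.9, 0.2, 175.2]
ft_force: [0.0, 0.3, -0.8]
finger_gap: 0.0489
finger_force: 0.0
```

```bash
cat > jars.py <<'E'
from h import *
def blobs(n,z=.115):
    im,m,T=grab(n); hsv=cv2.cvtColor(im,cv2.COLOR_RGB2HSV)
    k=cv2.inRange(hsv,(22,170,90),(32,255,255)); return k,m,T
def near(p,n,k,m,T):
    "centroid of top-disc-ish: brightest approach not robust -> use cap axis"
    pass
E
python3 -c "
from h import *
go(-.1,-.05,.27)
im,m,T=grab('wrist','w3')
for n in('scene','side'): im,m,T=grab(n,n+'3')
"
```

```text
cab [-0.0845 -0.0884] z 0.2748 rot [-179.9066    0.2171  175.167 ] t 4.75 gap 0.0489
  shift [0.0159 0.0382 0.0047]
```

View pics/w3.png

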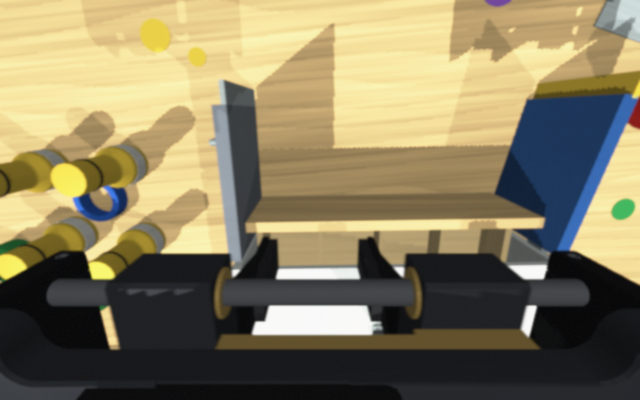

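The panel's top strip runs from (247,228) to (545,222), and the jars are at the left (A's cap at (70,180)). Next I check the tray travel and the jar A shift.

```bash
python3 -c "
from h import *
w=model('wrist')
for u,v in[(247,222),(247,232),(545,217),(545,228)]: print(tocab(onz(*w,u,v,.125)))
print('A cap seen', onz(*w,70,180,.115)[:2])
for p in [(.463,-.274),(.584,-.2785),(.4615,-.3875),(.567,-.3825)]: print(tocab(p))
q=tocab((.463,-.274)); go(*q,.27)
"
```

```text
[-0.0475 -0.1609]
[-0.0354 -0.1617]
[-0.0531  0.1749]
[-0.0398  0.1779]
A cap seen [ 0.4652 -0.266 ]
[-0.0956 -0.3652]
[ 0.0254 -0.3606]
[-0.0886 -0.4785]
[ 0.0163 -0.4656]
cab [-0.0858 -0.0812] z 0.2728 rot [179.9684  -0.0064 175.7013] t 4.9 gap 0.0604
  shift [ 0.0098 -0.284   0.0026]
```

```bash
python3 -c "
from h import *
b=np.hstack([cv2.imread(f'pics/side{i}.png')[145:240,280:400] for i in (0,3)])
cv2.imwrite('pics/c.png',cv2.resize(b,None,fx=3.3,fy=3.3,interpolation=cv2.INTER_CUBIC))
im=cv2.imread('pics/w2.png'); cv2.imwrite('pics/w2b.png',im)"
```

```text
(no output)
```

View pics/c.png

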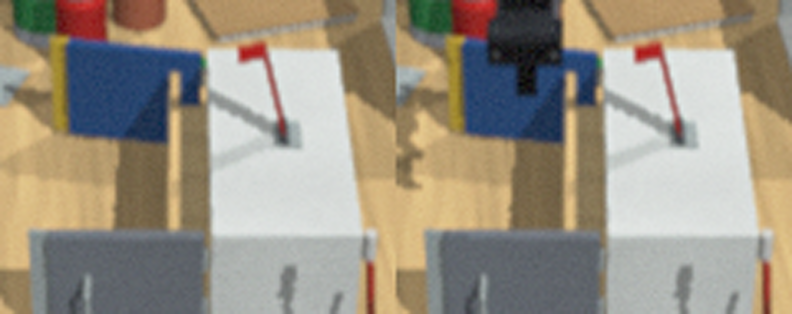

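View pics/w2.png

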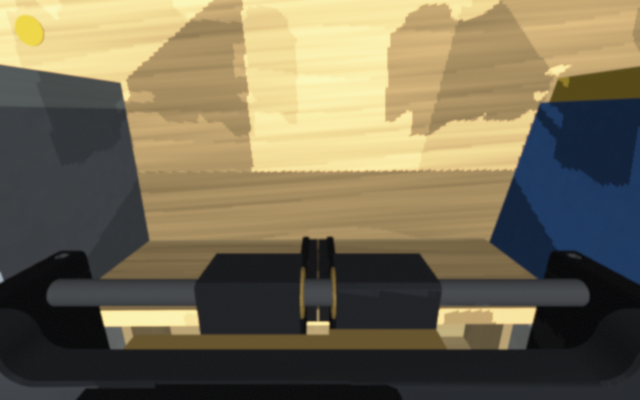

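```bash
python3 -c "
from h import *
m=eyes.camera_model('wrist'); T=np.eye(4); T[:3,:3]=rot([179.98,-.03,175.76]); T[:3,3]=[.4974,.0882,.123]; T=T@np.array(m['hand_eye'])
for u,v in[(102,310),(102,327),(536,310),(536,325),(318,328),(146,240),(490,240)]:
  print(u,v,tocab(onz(m,T,u,v,.125)),tocab(onz(m,T,u,v,.106)))
E=np.array(m['hand_eye']);
for z in(0,.017): print(proj(m,E,[0,0,z]))
"
```

```text
102 310 [-0.0455 -0.1423] [-0.0312 -0.1585]
102 327 [-0.0321 -0.1452] [-0.0164 -0.1616]
536 310 [-0.0453  0.1414] [-0.031   0.1578]
536 325 [-0.0335  0.1439] [-0.0179  0.1607]
318 328 [-0.0312 -0.0013] [-0.0154 -0.0012]
146 240 [-0.0952 -0.1052] [-0.0866 -0.1171]
490 240 [-0.0951  0.1027] [-0.0866  0.1147]
[317.8527 248.6272]
[317.799  237.4885]
```

The tray has not moved: the panel is at side column 172 in both frames, so the hook missed. I go back behind the panel and look before pulling.

drive_tool(
  motion="-0.03 0.04 0 0; -0.037 0.04 0 0; 0 0 0 0; 0 0 0 0; 0 0 0 0",
  fingers=0,
)

```text
time: 5.4
tool_pos: [0.5628, 0.0796, 0.2725]
tcp_rot: [-180.0, -0.1, 175.7]
ft_force: [-1.2, -0.4, -0.1]
finger_gap: 0.0362
finger_force: 0.0
```

drive_tool(
  motion="0 0 0.04 0; 0 0 0.04 0; 0 0 0.04 0; 0 0 0.03 0; 0 0 0.01 0; 0 0 0 0; 0 0 0 0",
)

```text
time: 6.1
tool_pos: [0.5642, 0.0796, 0.1149]
tcp_rot: [179.9, 0.1, 175.7]
ft_force: [-0.2, -0.1, 0.2]
finger_gap: 0.0005
finger_force: 0.0
```

```bash
./go.sh -.018,0,.115; python3 -c "
from h import *
im,m,T=grab('wrist','w4')
print(readout.get_obs()['ft_force'])
im,m,T=grab('side','s4')
b=np.hstack([cv2.resize(cv2.imread('pics/w4.png')[140:400,180:460],(420,390)),cv2.resize(im[140:240,270:360,::-1],(351,390),interpolation=cv2.INTER_CUBIC)])
cv2.imwrite('pics/d.png',b)
"
```

```text
cab [-0.0212 -0.005 ] z 0.1149 rot [179.9432   0.1485 175.6842] t 6.1 gap 0.0005
  shift [-0.0032  0.005  -0.0001]
[ 0.1196 -0.6848  0.3164]
```

View pics/d.png

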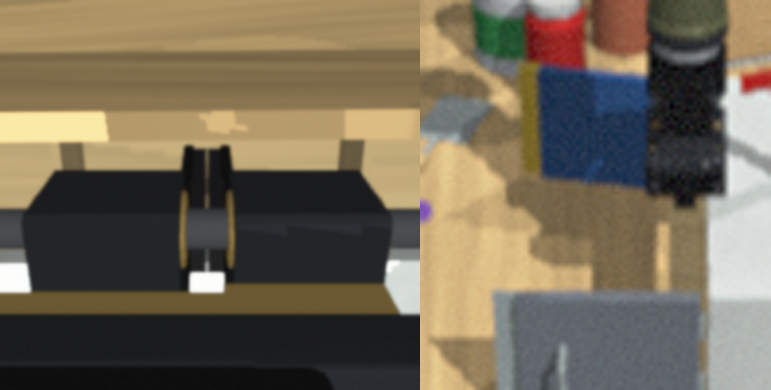

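The fingertips at (205,148) are now just behind the panel's strip (rows 110–140). I pull in small steps.

drive_tool(
  motion="0.008 0 0 0; 0.008 0 0 0; 0.008 0 0 0; 0.008 0 0 0",
)

```text
time: 6.6
tool_pos: [0.531, 0.0823, 0.1135]
tcp_rot: [180.0, 0.1, 175.7]
ft_force: [1.3, 0.1, 2.2]
finger_gap: 0.0007
finger_force: 1.0
```

```bash
./go.sh -.018,0,.115; python3 -c "
from h import *
im,m,T=grab('wrist','w5')
print(readout.get_obs()['ft_force'],readout.get_obs()['torque'])
g=im[:,230].astype(int); w=model('wrist')
for v in np.where(abs(np.diff(g.sum(1)))>50)[0]: print(v,g[v],g[v+1],tocab(onz(*w,230,v,.125)))
"
```

```text
cab [-0.0545 -0.0048] z 0.1135 rot [179.9741   0.0694 175.7249] t 6.6 gap 0.0007
  shift [-0.0365  0.0048 -0.0015]
[-1.7156  0.3485  0.4948] [0.0396 0.1379 0.0273]
219 [140 119  82] [164 140  96] [-0.0801 -0.0535]
220 [164 140  96] [218 185 127] [-0.0795 -0.0536]
221 [218 185 127] [244 223 156] [-0.079  -0.0537]
240 [243 222 154] [205 175 121] [-0.0675 -0.0546]
241 [205 175 121] [143 124  87] [-0.0668 -0.0547]
242 [143 124  87] [118 103  73] [-0.0662 -0.0548]
252 [101  89  65] [71 62 48] [-0.06   -0.0553]
253 [71 62 48] [39 38 35] [-0.0593 -0.0553]
348 [94 78 44] [66 57 38] [ 0.0079 -0.0612]
349 [66 57 38] [38 36 32] [ 0.0087 -0.0612]
```

drive_tool(
  motion="0.007 0 0.002 0; 0.007 0 0 0; 0.007 0 0 0; 0.007 0 0 0; 0.007 0 0 0; 0 0 0 0; 0 0 0 0",
)

```text
time: 7.35
tool_pos: [0.4956, 0.0849, 0.1106]
tcp_rot: [-180.0, -0.1, 175.7]
ft_force: [-0.2, 0.0, -0.9]
finger_gap: 0.0006
finger_force: 0.0
```

```bash
./go.sh -.018,0,.115; python3 -c "
from h import *
im,m,T=grab('wrist','w5')
print(readout.get_obs()['ft_force'],readout.get_obs()['torque'])
g=im[:,230].astype(int); w=model('wrist')
for v in np.where(abs(np.diff(g.sum(1)))>50)[0]: print(v,g[v],g[v+1],tocab(onz(*w,230,v,.125)))
"
```

```text
cab [-0.09   -0.0048] z 0.1106 rot [-179.9964   -0.0817  175.7303] t 7.35 gap 0.0006
  shift [-0.072   0.0048 -0.0045]
[-0.3587 -0.3051  0.4823] [0.021  0.0595 0.0034]
218 [136 116  80] [160 136  93] [-0.115  -0.0529]
219 [160 136  93] [212 181 124] [-0.1144 -0.053 ]
220 [212 181 124] [242 220 152] [-0.1138 -0.053 ]
239 [243 222 155] [215 184 127] [-0.1025 -0.054 ]
240 [215 184 127] [153 132  92] [-0.1019 -0.054 ]
241 [153 132  92] [115 100  71] [-0.1013 -0.0541]
252 [97 86 62] [68 60 47] [-0.0945 -0.0547]
253 [68 60 47] [37 36 33] [-0.0939 -0.0547]
348 [92 77 44] [64 55 36] [-0.0276 -0.0605]
349 [64 55 36] [37 35 31] [-0.0268 -0.0606]
```

The tray is out about 0.118 m (panel centre at -0.108). Next I rise and go above jar A.

drive_tool(
  motion="-0.006 0 0 0; 0 0 -0.04 0; 0 0 -0.04 0; 0 0 -0.04 0; 0 0 -0.03 0; 0 -0.03 0 0; 0 -0.04 0 0; 0 -0.04 0 0",
)

```text
time: 8.2
tool_pos: [0.4946, -0.0264, 0.2613]
tcp_rot: [-180.0, 0.0, 175.8]
ft_force: [0.3, -0.3, -0.1]
finger_gap: 0.0005
finger_force: 0.0
```

drive_tool(
  motion="0 -0.045 0 0; 0 -0.045 0 0; 0 -0.045 0 0; 0.012 -0.045 0 0; 0 -0.04 0 0; 0 -0.03 0 0; 0 0 0 0; 0 0 0 0",
  fingers=1,
)

```text
time: 9.0
tool_pos: [0.4636, -0.2742, 0.2607]
tcp_rot: [180.0, -0.0, 175.6]
ft_force: [0.7, -0.0, -0.8]
finger_gap: 0.0561
finger_force: 0.0
```

```bash
cat > jars.py <<'E'
from h import *
# cap-top centres of yellow jars in the fixed views: mask upper cap near the expected spot, return both estimates
def caps():
    res={}
    for n in('scene','side'):
        im,m,T=grab(n); hsv=cv2.cvtColor(im,cv2.COLOR_RGB2HSV)
        k=cv2.inRange(hsv,(22,150,80),(33,255,255)); res[n]=(k,m,T,im)
    return res
def overlap(k,m,T,p):
    "share of yellow inside the projected cap cylinder (z .085-.115)"
    P=np.array([proj(m,T,[p[0]+.018*np.cos(a),p[1]+.018*np.sin(a),z]) for a in np.arange(0,6.3,.4) for z in(.088,.113)])
    h=cv2.convexHull(P.astype(np.float32)).astype(int); M=np.zeros_like(k); cv2.fillConvexPoly(M,h,255); return (k[M>0]>0).mean()
E
python3 -c "
from jars import *
q=tocab((.463,-.274)); go(*q,.25)
im,m,T=grab('wrist','w6')
r=caps()
for p in [(.463,-.274),(.584,-.2785),(.4615,-.3875),(.567,-.3825)]: print(p,[round(overlap(*r[n][:3],p),2) for n in r], proj(m,T,[*p,.115]))
"
```

```text
cab [-0.095  -0.3653] z 0.2607 rot [179.9964  -0.0333 175.6184] t 9.0 gap 0.0561
  shift [0.0006 0.0001 0.0107]
(0.463, -0.274) [np.float64(0.86), np.float64(0.75)] [317.6868 189.0551]
(0.584, -0.2785) [np.float64(0.87), np.float64(0.75)] [321.688  286.4228]
(0.4615, -0.3875) [np.float64(0.78), np.float64(0.94)] [213.94  195.528]
(0.567, -0.3825) [np.float64(0.85), np.float64(0.95)] [233.9203 279.9586]
```

View pics/w6.png

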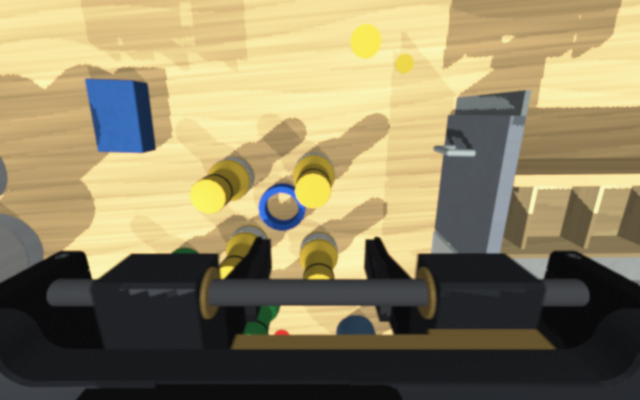

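The wrist view shows A's cap at (313,190) and B's at (209,195), within 5 px of prediction. I descend on A.

drive_tool(
  motion="0 -0.004 0.03 0; 0 0 0.04 0; 0 0 0.04 0; 0 0 0.03 0; 0 0 0.015 0; 0 0 0.01 0; 0 0 0 0; 0 0 0 0",
)

```text
time: 9.95
tool_pos: [0.4722, -0.2873, 0.1098]
tcp_rot: [-179.2, 1.3, 175.7]
ft_force: [-8.2, -1.5, 58.3]
finger_gap: 0.0868
finger_force: 28.5
```

drive_tool(
  motion="0 0 0 0; 0 0 0 0; 0 0 0 0; 0 0 0 0; 0 0 0 0; 0 0 0 0; 0 0 0 0; 0 0 0 0",
  fingers=0,
  squeeze=25,
)

```text
time: 10.75
tool_pos: [0.4712, -0.2938, 0.1121]
tcp_rot: [-178.8, 1.4, 175.5]
ft_force: [-11.9, -13.5, 67.5]
finger_gap: 0.0312
finger_force: 33.5
```

drive_tool(
  motion="0 0 -0.02 0; 0 0 -0.03 0; 0 0 -0.04 0; 0 0 -0.04 0; 0 0 -0.035 0; 0 0 -0.02 0; 0 0 0 0",
)

```text
time: 11.45
tool_pos: [0.4654, -0.2777, 0.2848]
tcp_rot: [-179.9, 0.4, 175.8]
ft_force: [0.2, -0.4, -0.2]
finger_gap: 0.0006
finger_force: 0.0
```

```bash
./go.sh -.054,.119,.28
```

```text
cab [-0.0929 -0.3687] z 0.2848 rot [-179.9295    0.3904  175.8325] t 11.45 gap 0.0006
  shift [-0.04    0.4876  0.0045]
```

I hit something at tip height 0.093 m, so I look.

```bash
python3 -c "
from jars import *
im,m,T=grab('wrist','w7')
im2,_,_=grab('side','s7')
cv2.imwrite('pics/e.png',np.hstack([cv2.resize(im[60:330,80:540,::-1],(460,270)),cv2.resize(im2[230:350,270:400,::-1],(292,270),interpolation=cv2.INTER_CUBIC)]))
"
```

```text
(no output)
```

View pics/e.png

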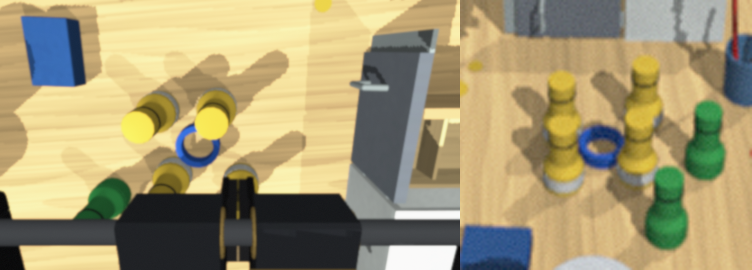

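```bash
python3 -c "
from h import *
m,T=model('wrist')
for u,v in[(292,184),(219,186)]: print('now',onz(m,T,u,v,.115))
T=np.eye(4); T[:3,:3]=rot([180,-.03,175.62]); T[:3,3]=[.4636,-.2742,.2607]; T=T@np.array(m['hand_eye'])
for u,v in[(313,190),(209,195)]: print('w6',onz(m,T,u,v,.115))
print(np.array(m['hand_eye']))
D=model('side'); s=lambda u,v:onz(*D,270+u/2.246,230+v/2.25,.115)
for u,v in[(102,79),(184,64),(102,124),(180,116)]: print(s(u,v))
"
```

```text
now [ 0.4603 -0.306   0.115 ]
now [ 0.4564 -0.3901  0.115 ]
w6 [ 0.4637 -0.2792  0.115 ]
w6 [ 0.4605 -0.3928  0.115 ]
[[-0.0007 -0.9553 -0.2955  0.0808]
 [ 1.     -0.001   0.0009 -0.0003]
 [-0.0012 -0.2955  0.9553 -0.1671]
 [ 0.      0.      0.      1.    ]]
[ 0.4654 -0.3095  0.115 ]
[ 0.5849 -0.2849  0.115 ]
[ 0.4622 -0.397   0.115 ]
[ 0.5697 -0.3879  0.115 ]
```

Jar A was knocked to (0.460,-0.307) and still stands. I move over it and check before descending.

```bash
cat >> jars.py <<'E'
def wcaps(z=.115):
    "bright-yellow cap tops in the wrist view -> world xy"
    im,m,T=grab('wrist'); hsv=cv2.cvtColor(im,cv2.COLOR_RGB2HSV)
    k=cv2.inRange(hsv,(24,150,215),(32,255,255)); k[245:]=0
    k=cv2.morphologyEx(k,cv2.MORPH_OPEN,np.ones((5,5)))
    N,l,s,c=cv2.connectedComponentsWithStats(k)
    for i in range(1,N):
        if s[i][4]>150:
            x,y,w,h,a=s[i]; print('wcap',s[i],onz(m,T,x+w/2,y+h/2,z)[:2])
def gow(x,y,z): go(*tocab((x,y)),z)
E
python3 -c "
from jars import *
wcaps(); gow(.460,-.307,.26)"
```

```text
wcap [352  29  28  30 668] [ 0.322  -0.2175]
wcap [395  57  15  17 216] [ 0.3446 -0.1807]
wcap [274 171  33  31 813] [ 0.4631 -0.3081]
wcap [201 175  31  31 737] [ 0.4615 -0.3939]
cab [-0.0952 -0.368 ] z 0.28 rot [179.9568  -0.0653 175.7914] t 11.6 gap 0.0004
  shift [ 0.0009 -0.0304  0.02  ]
```

drive_tool(
  motion="0 -0.03 0.02 0; 0 0 0 0; 0 0 0 0; 0 0 0 0; 0 0 0 0; 0 0 0 0",
  fingers=0.72,
)

```text
time: 12.2
tool_pos: [0.4615, -0.307, 0.2612]
tcp_rot: [180.0, 0.0, 175.8]
ft_force: [-0.4, 0.4, 0.4]
finger_gap: 0.0407
finger_force: 0.0
```

```bash
python3 -c "
from jars import *
wcaps(); gow(.462,-.308,.096)"
```

```text
wcap [377  25  29  32 744] [ 0.3227 -0.2267]
wcap [421  55  17  17 242] [ 0.3448 -0.1902]
wcap [299 175  35  33 922] [ 0.4638 -0.3083]
wcap [221 179  34  33 871] [ 0.4619 -0.3943]
cab [-0.0947 -0.3984] z 0.2612 rot [179.99     0.035  175.7672] t 12.25 gap 0.044
  shift [-0.0006 -0.0008  0.1652]
```

drive_tool(
  motion="0 -0.001 0.03 0; 0 0 0.04 0; 0 0 0.035 0; 0 0 0.015 0; 0 0 0 0; 0 0 0.02 0; 0 0 0 0; 0 0 0 0",
)

```text
time: 13.05
tool_pos: [0.4618, -0.3091, 0.1226]
tcp_rot: [-180.0, 0.1, 175.7]
ft_force: [0.1, -0.0, 0.3]
finger_gap: 0.0629
finger_force: 0.0
```

```bash
python3 -c "
from jars import *
gow(.462,-.308,.096); print(readout.get_obs()['ft_force'])"
```

```text
cab [-0.0942 -0.4003] z 0.1226 rot [-179.9641    0.1016  175.7196] t 13.05 gap 0.0629
  shift [-0.0001  0.0012  0.0266]
[ 0.1067 -0.0125  0.3296]
```

drive_tool(
  motion="0 0 0.013 0; 0 0 0.013 0; 0 0 0 0",
)

```text
time: 13.35
tool_pos: [0.4597, -0.3077, 0.093]
tcp_rot: [179.9, -0.2, 175.7]
ft_force: [0.2, -0.7, 0.4]
finger_gap: 0.063
finger_force: 0.0
```

drive_tool(
  motion="0 0 0 0; 0 0 0 0; 0 0 0 0; 0 0 0 0; 0 0 0 0; 0 0 0 0; 0 0 0 0",
  fingers=0,
  squeeze=25,
)

```text
time: 14.05
tool_pos: [0.4612, -0.3087, 0.0953]
tcp_rot: [180.0, 0.0, 175.7]
ft_force: [-0.2, -0.0, 2.8]
finger_gap: 0.0392
finger_force: 25.0
```

drive_tool(
  motion="0 0 -0.01 0; 0 0 -0.03 0; 0 0 -0.04 0; 0 0 -0.04 0; 0 0 -0.04 0; 0 0 -0.02 0; 0 0 0 0",
)

```text
time: 14.75
tool_pos: [0.462, -0.3098, 0.2781]
tcp_rot: [-179.9, 0.3, 175.7]
ft_force: [-0.2, 0.1, -4.0]
finger_gap: 0.0392
finger_force: 25.0
```

```bash
./go.sh -.054,.119,.28
```

```text
cab [-0.094  -0.4009] z 0.2781 rot [-179.9008    0.2979  175.6983] t 14.75 gap 0.0392
  shift [-0.0399  0.5199 -0.0026]
```

drive_tool(
  motion="0 0.02 0 0; 0 0.04 0 0; 0 0.04 0 0; 0 0.04 0 0; 0 0.04 0 0; 0 0.04 0 0; 0 0.04 0 0; 0 0.04 0 0",
)

```text
time: 15.55
tool_pos: [0.4819, -0.008, 0.2727]
tcp_rot: [-180.0, -0.2, 175.7]
ft_force: [-0.5, -0.5, -4.2]
finger_gap: 0.0394
finger_force: 25.0
```

drive_tool(
  motion="-0.01 0.04 0 0; -0.01 0.04 0 0; -0.01 0.04 0 0; -0.01 0.04 0 0; 0 0.04 0 0; 0 0.02 0 0; 0 0 0 0; 0 0 0 0",
)

```text
time: 16.35
tool_pos: [0.5389, 0.2059, 0.2731]
tcp_rot: [-179.8, -0.1, 175.7]
ft_force: [0.5, -0.7, -4.3]
finger_gap: 0.039
finger_force: 25.0
```

```bash
./go.sh -.054,.119,.117; python3 -c "
from h import *
im,m,T=grab('wrist','w8')"
```

```text
cab [-0.0558  0.1191] z 0.2731 rot [-179.8322   -0.1444  175.7254] t 16.35 gap 0.039
  shift [-0.0022  0.0004  0.1561]
```

View pics/w8.png

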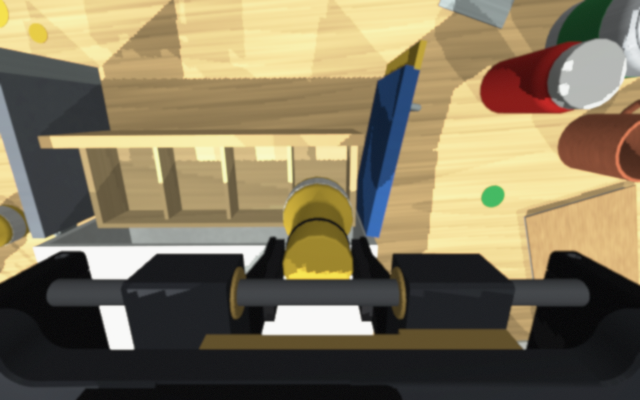

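The carried jar stands above the left compartment: the divider tops start at (226,150) and (290,150), and the side wall is at (353,150). I check their y before lowering.

```bash
python3 -c "
from h import *
w=model('wrist')
for u,v,z in[(160,150,.06),(226,150,.06),(290,150,.06),(165,216,.06),(232,216,.06),(353,150,.075),(83,148,.075),(200,143,.125),(215,215,.075)]: print(u,v,tocab(onz(*w,u,v,z)))"
```

```text
160 150 [-0.0902 -0.0825]
226 150 [-0.0901  0.0014]
290 150 [-0.0899  0.0827]
165 216 [-0.0013 -0.0898]
232 216 [-0.0012  0.0013]
353 150 [-0.0916  0.161 ]
83 148 [-0.0946 -0.1682]
200 143 [-0.1052 -0.0052]
215 215 [-0.0079 -0.0162]
```

drive_tool(
  motion="-0.002 0.002 0.03 0; 0 0 0.04 0; 0 0 0.03 0; 0 0 0.025 0; 0 0 0.02 0; 0 0 0.01 0; 0 0 0 0",
)

```text
time: 17.1
tool_pos: [0.541, 0.2068, 0.1186]
tcp_rot: [-179.9, -0.1, 175.6]
ft_force: [-0.2, -0.2, -3.6]
finger_gap: 0.0395
finger_force: 25.0
```

```bash
python3 -c "
from h import *
go(-.054,.121,.113); print(readout.get_obs()['ft_force'])"
```

```text
cab [-0.0539  0.1201] z 0.1186 rot [-179.8887   -0.1361  175.5993] t 17.1 gap 0.0395
  shift [0.0001 0.0009 0.0056]
[-0.2004 -0.1963 -3.5696]
```

drive_tool(
  motion="0 0 0.003 0; 0 0 0.003 0; 0 0 0 0",
)

```text
time: 17.4
tool_pos: [0.5422, 0.2088, 0.1146]
tcp_rot: [180.0, 0.1, 175.7]
ft_force: [-0.1, 0.7, -4.0]
finger_gap: 0.0391
finger_force: 25.0
```

drive_tool(
  motion="0 0 0 0; 0 0 0 0; 0 0 0 0; 0 0 0 0; 0 0 0 0",
  fingers=0.6,
)

```text
time: 17.9
tool_pos: [0.542, 0.2089, 0.1143]
tcp_rot: [180.0, 0.0, 175.7]
ft_force: [0.4, 0.1, -1.1]
finger_gap: 0.052
finger_force: 0.0
```

drive_tool(
  motion="0 0 -0.015 0; 0 0 -0.03 0; 0 0 -0.04 0; 0 0 -0.04 0; 0 0 -0.02 0; 0 -0.03 0 0; 0 -0.04 0 0; 0 -0.04 0 0",
)

```text
time: 18.7
tool_pos: [0.5336, 0.0982, 0.2605]
tcp_rot: [180.0, 0.1, 175.8]
ft_force: [0.2, -0.9, 0.5]
finger_gap: 0.0523
finger_force: 0.0
```

```bash
cat >> jars.py <<'E'
def fixedcaps(pts):
    "refine cap centres in fixed views by brightest cap-top blob near expected pixel"
    r=caps()
    for p in pts: print(p,[round(float(overlap(*r[n][:3],p)),2) for n in r])
E
python3 -c "
from jars import *
gow(.459,-.390,.26); fixedcaps([(.584,-.281),(.4605,-.391),(.568,-.386),tow((-.054,.121))])"
```

```text
cab [-0.0531  0.0113] z 0.2605 rot [179.9674   0.0979 175.8034] t 18.7 gap 0.0523
  shift [ 0.0387 -0.4924  0.0001]
(0.584, -0.281) [0.86, 0.83]
(0.4605, -0.391) [0.87, 0.78]
(0.568, -0.386) [0.93, 0.94]
[0.5409 0.2077] [0.53, 0.85]
```

drive_tool(
  motion="0 -0.03 0 0; 0 -0.04 0 0; 0 -0.045 0 0; 0 -0.045 0 0; 0 -0.045 0 0; 0 -0.045 0 0; 0 -0.045 0 0; 0.01 -0.045 0 0",
  fingers=0.8,
)

```text
time: 19.6
tool_pos: [0.4989, -0.2405, 0.2601]
tcp_rot: [-180.0, 0.1, 175.8]
ft_force: [1.2, 0.8, 0.1]
finger_gap: 0.0697
finger_force: 0.0
```

drive_tool(
  motion="0.01 -0.045 0 0; 0.01 -0.045 0 0; 0.008 -0.04 0 0; 0 -0.02 0 0; 0 0 0 0; 0 0 0 0",
)

```text
time: 20.2
tool_pos: [0.4596, -0.3862, 0.2594]
tcp_rot: [180.0, 0.0, 175.7]
ft_force: [0.3, -0.1, -0.8]
finger_gap: 0.0697
finger_force: 0.0
```

```bash
python3 -c "
from jars import *
wcaps(); gow(.461,-.392,.095)"
```

```text
wcap [482  51  15  18 207] [ 0.3445 -0.2127]
wcap [293 176  34  33 907] [ 0.462  -0.3945]
cab [-0.0902 -0.4764] z 0.2593 rot [179.9386   0.0347 175.814 ] t 20.25 gap 0.0696
  shift [-0.0013 -0.0068  0.1643]
```

drive_tool(
  motion="-0.001 -0.008 0.03 0; 0 0 0.04 0; 0 0 0.035 0; 0 0 0.02 0; 0 0 0.01 0; 0 0 0 0; 0 0 0 0",
)

```text
time: 20.95
tool_pos: [0.4606, -0.3946, 0.1253]
tcp_rot: [-180.0, 0.1, 175.8]
ft_force: [0.1, -0.5, -0.4]
finger_gap: 0.0699
finger_force: 0.0
```

drive_tool(
  motion="0 0 0.015 0; 0 0 0.014 0; 0 0 0 0",
)

```text
time: 21.25
tool_pos: [0.4583, -0.3935, 0.0925]
tcp_rot: [179.9, -0.2, 175.7]
ft_force: [-0.0, -0.5, -0.3]
finger_gap: 0.0695
finger_force: 0.0
```

drive_tool(
  motion="0 0 0 0; 0 0 0 0; 0 0 0 0; 0 0 0 0; 0 0 0 0; 0 0 0 0; 0 0 0 0",
  fingers=0,
)

```text
time: 21.95
tool_pos: [0.4597, -0.3951, 0.0953]
tcp_rot: [-180.0, 0.0, 175.7]
ft_force: [0.3, -0.6, 1.6]
finger_gap: 0.0394
finger_force: 25.0
```

drive_tool(
  motion="0 0 -0.01 0; 0 0 -0.03 0; 0 0 -0.04 0; 0 0 -0.04 0; 0 0 -0.04 0; 0 0 -0.02 0; 0 0 0 0",
)

```text
time: 22.65
tool_pos: [0.4604, -0.396, 0.2786]
tcp_rot: [-179.9, 0.3, 175.7]
ft_force: [0.5, -1.1, -3.0]
finger_gap: 0.0391
finger_force: 25.0
```

```bash
./go.sh -.054,.044,.28
```

```text
cab [-0.089 -0.487] z 0.2786 rot [-179.8517    0.3043  175.7063] t 22.65 gap 0.0391
  shift [-0.0351  0.531  -0.0026]
```

drive_tool(
  motion="0 0.02 0 0; 0 0.04 0 0; 0 0.04 0 0; 0 0.04 0 0; 0 0.04 0 0; 0 0.04 0 0; 0 0.04 0 0; 0 0.04 0 0",
)

```text
time: 23.45
tool_pos: [0.4806, -0.0937, 0.273]
tcp_rot: [180.0, -0.2, 175.7]
ft_force: [0.7, 0.9, -3.1]
finger_gap: 0.0394
finger_force: 25.0
```

drive_tool(
  motion="-0.01 0.045 0 0; -0.01 0.045 0 0; -0.01 0.045 0 0; -0.005 0.04 0 0; 0 0.034 0 0; 0 0.02 0 0; 0 0 0 0; 0 0 0 0",
)

```text
time: 24.25
tool_pos: [0.533, 0.1296, 0.2731]
tcp_rot: [-179.9, -0.2, 175.8]
ft_force: [-0.4, -0.7, -2.6]
finger_gap: 0.0391
finger_force: 25.0
```

```bash
./go.sh -.054,.042,.1145
```

```text
cab [-0.056   0.0425] z 0.2731 rot [-179.8725   -0.1635  175.7537] t 24.25 gap 0.0391
  shift [-0.0025 -0.0002  0.1586]
```

drive_tool(
  motion="-0.002 0 0.03 0; 0 0 0.04 0; 0 0 0.03 0; 0 0 0.025 0; 0 0 0.02 0; 0 0 0.01 0; 0 0 0.003 0; 0 0 0 0",
)

```text
time: 25.05
tool_pos: [0.5361, 0.1292, 0.1172]
tcp_rot: [-180.0, 0.0, 175.7]
ft_force: [-0.4, 0.6, -3.0]
finger_gap: 0.0393
finger_force: 25.0
```

drive_tool(
  motion="0 0 0.002 0; 0 0 0 0; 0 0 0 0; 0 0 0 0",
)

```text
time: 25.45
tool_pos: [0.5362, 0.1301, 0.1155]
tcp_rot: [180.0, 0.0, 175.7]
ft_force: [1.1, 0.3, -2.8]
finger_gap: 0.0392
finger_force: 25.0
```

drive_tool(
  motion="0 0 0 0; 0 0 0 0; 0 0 0 0; 0 0 0 0; 0 0 0 0",
  fingers=0.6,
)

```text
time: 25.95
tool_pos: [0.5361, 0.13, 0.1151]
tcp_rot: [180.0, 0.0, 175.7]
ft_force: [-1.3, -0.2, -0.2]
finger_gap: 0.0521
finger_force: 0.0
```

drive_tool(
  motion="0 0 -0.015 0; 0 0 -0.03 0; 0 0 -0.04 0; 0 0 -0.04 0; 0 0 -0.02 0; 0 -0.03 0 0; 0 -0.04 0 0; 0 -0.04 0 0",
)

```text
time: 26.75
tool_pos: [0.5278, 0.0194, 0.2616]
tcp_rot: [180.0, 0.1, 175.8]
ft_force: [-0.1, -1.4, -0.4]
finger_gap: 0.052
finger_force: 0.0
```

```bash
python3 -c "
from jars import *
gow(.567,-.386,.26); fixedcaps([(.584,-.281),(.568,-.386),tow((-.054,.121)),tow((-.054,.042))])"
```

```text
cab [-0.053  -0.0678] z 0.2616 rot [179.9722   0.1135 175.8022] t 26.75 gap 0.052
  shift [-0.0688 -0.4014  0.0015]
(0.584, -0.281) [0.86, 0.82]
(0.568, -0.386) [0.9, 0.94]
[0.5409 0.2077] [0.53, 0.65]
[0.535  0.1289] [0.0, 0.91]
```

drive_tool(
  motion="0 -0.03 0 0; 0 -0.04 0 0; 0 -0.045 0 0; 0 -0.045 0 0; 0 -0.045 0 0; 0 -0.045 0 0; -0.01 -0.045 0 0; -0.015 -0.04 0 0",
  fingers=0.8,
)

```text
time: 27.65
tool_pos: [0.5272, -0.318, 0.2618]
tcp_rot: [-180.0, 0.1, 175.7]
ft_force: [0.7, 0.2, -0.3]
finger_gap: 0.0697
finger_force: 0.0
```

drive_tool(
  motion="-0.02 -0.035 0 0; -0.015 -0.02 0 0; -0.01 -0.01 0 0; 0 0 0 0; 0 0 0 0",
)

```text
time: 28.15
tool_pos: [0.5677, -0.3833, 0.2603]
tcp_rot: [180.0, -0.0, 175.7]
ft_force: [0.4, -0.3, -0.1]
finger_gap: 0.0694
finger_force: 0.0
```

```bash
python3 -c "
from jars import *
wcaps(); gow(.567,-.387,.095)"
```

```text
wcap [296 173  34  33 909] [ 0.5672 -0.3882]
wcap [393 183  34  32 877] [ 0.5859 -0.2831]
cab [ 0.017 -0.466] z 0.2605 rot [179.9598   0.0149 175.7615] t 28.2 gap 0.0697
  shift [ 0.0004 -0.0042  0.1654]
```

```bash
python3 -c "
from h import *
D=model('side');S=model('scene')
for u,v in[(248,111),(208,177)]: print(onz(*D,270+u/2.246,230+v/2.25,.115))
for u,v in[(43,336),(165,360)]: print(onz(*S,170+u/3.3,150+v/3.3,.115))
print('pot',onz(*S,269,268,.09),onz(*D,398,252,.09))"
```

```text
[ 0.6644 -0.3835  0.115 ]
[ 0.5961 -0.4983  0.115 ]
[ 0.5962 -0.4885  0.115 ]
[ 0.6647 -0.3742  0.115 ]
pot [ 0.7357 -0.2226  0.09  ] [ 0.7463 -0.2353  0.09  ]
```

drive_tool(
  motion="0 -0.005 0.03 0; 0 0 0.04 0; 0 0 0.035 0; 0 0 0.02 0; 0 0 0.01 0; 0 0 0 0; 0 0 0 0",
)

```text
time: 28.9
tool_pos: [0.568, -0.3889, 0.1267]
tcp_rot: [-180.0, 0.1, 175.7]
ft_force: [-0.3, -0.5, 0.5]
finger_gap: 0.0694
finger_force: 0.0
```

drive_tool(
  motion="0 0 0.015 0; 0 0 0.015 0; 0 0 0 0",
)

```text
time: 29.2
tool_pos: [0.5658, -0.3875, 0.0919]
tcp_rot: [179.9, -0.2, 175.7]
ft_force: [-0.6, -0.5, 0.3]
finger_gap: 0.0697
finger_force: 0.0
```

drive_tool(
  motion="0 0 0 0; 0 0 0 0; 0 0 0 0; 0 0 0 0; 0 0 0 0; 0 0 0 0; 0 0 0 0",
  fingers=0,
)

```text
time: 29.9
tool_pos: [0.5675, -0.3888, 0.0953]
tcp_rot: [180.0, 0.0, 175.7]
ft_force: [0.2, 1.3, 1.1]
finger_gap: 0.0393
finger_force: 25.0
```

drive_tool(
  motion="0 0 -0.01 0; 0 0 -0.03 0; 0 0 -0.04 0; 0 0 -0.04 0; 0 0 -0.04 0; 0 0 -0.02 0; 0 0 0 0",
)

```text
time: 30.6
tool_pos: [0.568, -0.3902, 0.2788]
tcp_rot: [-179.8, 0.3, 175.7]
ft_force: [0.2, -0.0, -5.1]
finger_gap: 0.0395
finger_force: 25.0
```

```bash
./go.sh -.054,-.042,.28
```

```text
cab [ 0.0178 -0.4732] z 0.2788 rot [-179.8291    0.2969  175.6937] t 30.6 gap 0.0395
  shift [ 0.0719  0.4312 -0.0028]
```

drive_tool(
  motion="0.02 0 0 0; 0.03 0.02 0 0; 0.02 0.04 0 0; 0 0.04 0 0; 0 0.04 0 0; 0 0.04 0 0; 0 0.04 0 0; 0 0.04 0 0",
)

```text
time: 31.4
tool_pos: [0.5154, -0.1223, 0.2727]
tcp_rot: [180.0, -0.2, 175.7]
ft_force: [0.7, 0.2, -3.7]
finger_gap: 0.039
finger_force: 25.0
```

drive_tool(
  motion="0 0.045 0 0; 0 0.045 0 0; 0 0.04 0 0; 0 0.03 0 0; 0 0.011 0 0; 0 0 0 0; 0 0 0 0; 0 0 0 0",
)

```text
time: 32.2
tool_pos: [0.5295, 0.0436, 0.2746]
tcp_rot: [-179.9, -0.0, 175.5]
ft_force: [-0.1, -0.6, -5.1]
finger_gap: 0.0398
finger_force: 25.0
```

```bash
./go.sh -.054,-.042,.1145
```

```text
cab [-0.0531 -0.0435] z 0.2746 rot [-179.9389   -0.0283  175.5121] t 32.2 gap 0.0398
  shift [0.0008 0.0016 0.1601]
```

drive_tool(
  motion="0.001 0.001 0.03 0; 0 0 0.04 0; 0 0 0.03 0; 0 0 0.025 0; 0 0 0.02 0; 0 0 0.01 0; 0 0 0.004 0; 0 0 0 0",
)

```text
time: 33.0
tool_pos: [0.529, 0.0466, 0.1163]
tcp_rot: [-180.0, 0.0, 175.7]
ft_force: [1.0, -0.3, -4.2]
finger_gap: 0.0393
finger_force: 25.0
```

drive_tool(
  motion="0 0 0.002 0; 0 0 0 0; 0 0 0 0; 0 0 0 0",
)

```text
time: 33.4
tool_pos: [0.529, 0.0474, 0.1145]
tcp_rot: [180.0, 0.0, 175.7]
ft_force: [-0.7, -0.3, -4.4]
finger_gap: 0.0394
finger_force: 25.0
```

drive_tool(
  motion="0 0 0 0; 0 0 0 0; 0 0 0 0; 0 0 0 0; 0 0 0 0",
  fingers=0.6,
)

```text
time: 33.9
tool_pos: [0.529, 0.0473, 0.1142]
tcp_rot: [180.0, 0.0, 175.7]
ft_force: [0.1, 0.5, -1.3]
finger_gap: 0.0523
finger_force: 0.0
```

drive_tool(
  motion="0 0 -0.015 0; 0 0 -0.03 0; 0 0 -0.04 0; 0 0 -0.04 0; 0 0 -0.02 0; 0 -0.03 0 0; 0 -0.04 0 0; 0 -0.04 0 0",
)

```text
time: 34.7
tool_pos: [0.5205, -0.0632, 0.2594]
tcp_rot: [180.0, 0.1, 175.8]
ft_force: [0.2, -0.2, -0.1]
finger_gap: 0.0524
finger_force: 0.0
```

```bash
python3 -c "
from jars import *
gow(.584,-.282,.26); fixedcaps([(.584,-.281),tow((-.054,.121)),tow((-.054,.042)),tow((-.054,-.042))])"
```

```text
cab [-0.0541 -0.1507] z 0.2594 rot [179.993    0.0533 175.8127] t 34.7 gap 0.0524
  shift [-0.0793 -0.2135 -0.0006]
(0.584, -0.281) [0.86, 0.83]
[0.5409 0.2077] [0.54, 0.05]
[0.535  0.1289] [0.0, 0.49]
[0.5287 0.0452] [0.64, 0.94]
```

drive_tool(
  motion="-0.01 -0.03 0 0; -0.01 -0.04 0 0; -0.015 -0.045 0 0; -0.015 -0.04 0 0; -0.015 -0.03 0 0; -0.012 -0.025 0 0; 0 0 0 0; 0 0 0 0",
  fingers=0.8,
)

```text
time: 35.6
tool_pos: [0.5815, -0.2774, 0.2584]
tcp_rot: [180.0, -0.1, 175.7]
ft_force: [-0.4, 0.5, 0.7]
finger_gap: 0.0698
finger_force: 0.0
```

```bash
python3 -c "
from jars import *
wcaps(); gow(.585,-.283,.095)"
```

```text
wcap [296 179  35  33 905] [ 0.5871 -0.2822]
cab [ 0.023  -0.3587] z 0.2586 rot [179.9381  -0.034  175.7576] t 35.65 gap 0.0694
  shift [-0.0039 -0.0065  0.1636]
```

drive_tool(
  motion="-0.004 -0.005 0.03 0; 0 0 0.04 0; 0 0 0.035 0; 0 0 0.02 0; 0 0 0.01 0; 0 0 0 0; 0 0 0 0",
)

```text
time: 36.35
tool_pos: [0.5862, -0.2824, 0.1254]
tcp_rot: [-180.0, 0.1, 175.8]
ft_force: [-0.2, -0.4, 0.0]
finger_gap: 0.0698
finger_force: 0.0
```

drive_tool(
  motion="0 0 0.015 0; 0 0 0.013 0; 0 0 0 0",
)

```text
time: 36.65
tool_pos: [0.5838, -0.2819, 0.0935]
tcp_rot: [179.9, -0.2, 175.7]
ft_force: [0.3, -0.1, -0.9]
finger_gap: 0.0696
finger_force: 0.0
```

drive_tool(
  motion="0 0 0 0; 0 0 0 0; 0 0 0 0; 0 0 0 0; 0 0 0 0; 0 0 0 0; 0 0 0 0",
  fingers=0,
)

```text
time: 37.35
tool_pos: [0.5854, -0.283, 0.0963]
tcp_rot: [-180.0, 0.0, 175.7]
ft_force: [-1.3, -1.5, 2.0]
finger_gap: 0.0395
finger_force: 25.0
```

drive_tool(
  motion="0 0 -0.01 0; 0 0 -0.03 0; 0 0 -0.04 0; 0 0 -0.04 0; 0 0 -0.04 0; 0 0 -0.02 0; 0 0 0 0",
)

```text
time: 38.05
tool_pos: [0.5864, -0.2839, 0.28]
tcp_rot: [-179.9, 0.4, 175.7]
ft_force: [0.9, -1.1, -3.2]
finger_gap: 0.0395
finger_force: 25.0
```

```bash
./go.sh -.054,-.122,.28
```

```text
cab [ 0.0282 -0.3659] z 0.28 rot [-179.8962    0.3505  175.7044] t 38.05 gap 0.0395
  shift [ 0.0822  0.2439 -0.001 ]
```

drive_tool(
  motion="0.02 0 0 0; 0.03 0.02 0 0; 0.03 0.04 0 0; 0.002 0.04 0 0; 0 0.04 0 0; 0 0.04 0 0; 0 0.04 0 0; 0 0.024 0 0",
)

```text
time: 38.85
tool_pos: [0.5205, -0.029, 0.2739]
tcp_rot: [179.9, -0.2, 176.0]
ft_force: [0.3, 1.1, -3.0]
finger_gap: 0.0389
finger_force: 25.0
```

drive_tool(
  motion="0 0 0 0; 0 0 0 0; 0 0 0 0",
)

```text
time: 39.15
tool_pos: [0.521, -0.0349, 0.275]
tcp_rot: [-179.9, -0.1, 175.6]
ft_force: [-0.2, 0.0, -2.4]
finger_gap: 0.0391
finger_force: 25.0
```

```bash
./go.sh -.054,-.122,.1155;python3 -c "
from h import *
im,m,T=grab('wrist','w9')"
```

```text
cab [-0.0557 -0.1224] z 0.275 rot [-179.9449   -0.0929  175.6058] t 39.15 gap 0.0391
  shift [-0.0019  0.0005  0.1595]
```

View pics/w9.png

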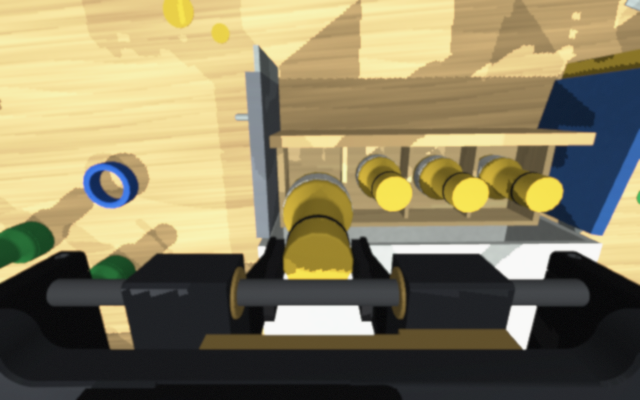

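The three placed jars stand upright in their compartments, with caps at (393,190), (467,193) and (544,192). The free compartment lies between columns 285 and 345. I lower the last jar.

```bash
python3 -c "
from h import *
w=model('wrist')
for u,v,z in[(286,150,.075),(343,150,.06),(262,100,.146)]: print(u,v,tocab(onz(*w,u,v,z)))"
```

```text
286 150 [-0.0917 -0.1611]
343 150 [-0.0896 -0.09  ]
262 100 [-0.147  -0.1747]
```

drive_tool(
  motion="-0.002 0 0.03 0; 0 0 0.04 0; 0 0 0 0; 0 0 0 0",
)

```text
time: 39.6
tool_pos: [0.5233, -0.0345, 0.2061]
tcp_rot: [-180.0, -0.1, 175.6]
ft_force: [1.3, -0.1, -1.6]
finger_gap: 0.0393
finger_force: 25.0
```

drive_tool(
  motion="0 -0.003 0.03 0; 0 0 0.025 0; 0 0 0.02 0; 0 0 0.01 0; 0 0 0.004 0; 0 0 0.002 0; 0 0 0 0; 0 0 0 0",
)

```text
time: 40.4
tool_pos: [0.5242, -0.0365, 0.1161]
tcp_rot: [180.0, 0.1, 175.7]
ft_force: [0.5, -0.3, -2.5]
finger_gap: 0.0391
finger_force: 25.0
```

```bash
./go.sh -.054,-.125,.1155
```

```text
cab [-0.0523 -0.1238] z 0.1161 rot [179.9774   0.1068 175.7183] t 40.4 gap 0.0391
  shift [ 0.0017 -0.0012  0.0006]
```

drive_tool(
  motion="0 0 0 0; 0 0 0 0; 0 0 0 0; 0 0 0 0; 0 0 0 0",
  fingers=0.55,
)

```text
time: 40.9
tool_pos: [0.5236, -0.0366, 0.1151]
tcp_rot: [180.0, 0.0, 175.7]
ft_force: [-0.7, 0.2, 0.3]
finger_gap: 0.0479
finger_force: 0.0
```

drive_tool(
  motion="0 0 -0.015 0; 0 0 -0.03 0; 0 0 -0.04 0; 0 0 -0.03 0; 0 0.03 -0.01 0; 0.02 0.04 0 0; 0.04 0.04 0 0; 0.03 0.015 0 0",
)

```text
time: 41.7
tool_pos: [0.4457, 0.0936, 0.2399]
tcp_rot: [180.0, -0.0, 176.0]
ft_force: [-0.1, 0.4, 0.3]
finger_gap: 0.0477
finger_force: 0.0
```

drive_tool(
  motion="0 0 0 0; 0 0 0 0; 0 0 0 0; 0 0 0 0; 0 0 0 0; 0 0 0 0",
  fingers=0,
)

```text
time: 42.3
tool_pos: [0.4477, 0.0893, 0.2398]
tcp_rot: [-180.0, -0.0, 175.6]
ft_force: [-0.5, -0.2, 0.1]
finger_gap: 0.0076
finger_force: 0.0
```

```bash
./go.sh -.147,0,.105; python3 -c "
from jars import *
fixedcaps([tow((-.054,y)) for y in (.121,.042,-.042,-.124)])"
```

```text
cab [-0.1381 -0.004 ] z 0.2398 rot [-179.9876   -0.0137  175.6438] t 42.3 gap 0.0076
  shift [0.0089 0.0041 0.1348]
[0.5409 0.2077] [0.53, 0.85]
[0.535  0.1289] [0.0, 0.91]
[0.5287 0.0452] [0.63, 0.93]
[ 0.5226 -0.0366] [0.69, 0.37]
```

drive_tool(
  motion="0.009 0.004 0.03 0; 0 0 0.04 0; 0 0 0.035 0; 0 0 0.018 0; 0 0 0.005 0; 0 0 0 0; 0 0 0 0",
)

```text
time: 43.1
tool_pos: [0.4397, 0.0948, 0.1132]
tcp_rot: [179.9, 0.1, 175.7]
ft_force: [0.1, 0.6, -0.0]
finger_gap: 0.0006
finger_force: 0.0
```

drive_tool(
  motion="-0.006 0 0 0; -0.006 0 0 0; -0.006 0 0 0; -0.006 0 0 0; -0.007 0 0 0; -0.008 0 0 0; -0.008 0 0 0; -0.008 0 0 0",
)

```text
time: 43.9
tool_pos: [0.4942, 0.0906, 0.1119]
tcp_rot: [180.0, -0.0, 175.7]
ft_force: [-1.9, 0.3, 1.6]
finger_gap: 0.0006
finger_force: 1.0
```

drive_tool(
  motion="-0.008 0 0 0; -0.008 0 0 0; -0.008 0 0 0; -0.008 0 0 0; -0.008 0 0 0; -0.008 0 0 0; -0.006 0 0 0; -0.005 0 0 0",
)

```text
time: 44.7
tool_pos: [0.5529, 0.0857, 0.1119]
tcp_rot: [-180.0, -0.0, 175.7]
ft_force: [-1.9, 1.8, 0.2]
finger_gap: 0.0005
finger_force: 1.0
```

```bash
./go.sh -.0085,0,.112
```

```text
cab [-0.0329  0.0002] z 0.1119 rot [-179.9846   -0.0017  175.7002] t 44.7 gap 0.0005
  shift [-0.0244 -0.0002 -0.0001]
```

drive_tool(
  motion="-0.005 0 0 0; -0.005 0 0 0; -0.005 0 0 0; -0.004 0 0 0; -0.003 0 0 0; -0.002 0 0 0; 0 0 0 0; 0 0 0 0",
)

```text
time: 45.5
tool_pos: [0.5741, 0.0843, 0.1119]
tcp_rot: [-180.0, -0.3, 175.7]
ft_force: [-7.8, 1.1, 3.0]
finger_gap: 0.0007
finger_force: 3.9
```

drive_tool(
  motion="-0.002 0 0 0; -0.002 0 0 0; 0 0 0 0; 0 0 0 0",
)

```text
time: 45.9
tool_pos: [0.574, 0.0843, 0.1118]
tcp_rot: [-180.0, -0.8, 175.8]
ft_force: [-20.3, 0.5, 12.7]
finger_gap: 0.0007
finger_force: 9.9
```

```bash
./go.sh -.0085,0,.112
```

```text
cab [-0.0118  0.0004] z 0.1118 rot [-179.9573   -0.7854  175.7613] t 45.9 gap 0.0007
  shift [-0.0033 -0.0004 -0.0002]
```

drive_tool(
  motion="0.004 0 0 0; 0.01 0 0 0; 0.03 0 0 0; 0.04 0 -0.02 0; 0.03 0 -0.04 0; 0 0 -0.04 0; 0 0 -0.03 0; 0 0 0 0",
)

```text
time: 46.7
tool_pos: [0.4695, 0.0928, 0.2473]
tcp_rot: [179.7, 0.6, 175.7]
ft_force: [0.2, 0.4, -0.4]
finger_gap: 0.0002
finger_force: 0.0
```

```bash
./go.sh -.1,0,.25; python3 -c "
from h import *
im,m,T=grab('wrist','w10'); w=(m,T)
for u in (180,230,400):
  g=im[:,u].astype(int)
  print(u,[(int(v),im[v,u].tolist(),im[v+2,u].tolist(),tocab(onz(*w,u,v+1,.125))[0].round(4),tocab(onz(*w,u,v+1,.15))[0].round(4)) for v in np.where(abs(np.diff(g.sum(1)))>60)[0] if v>120 and v<260])
"
```

```text
cab [-0.1166  0.001 ] z 0.2473 rot [179.7472   0.5904 175.69  ] t 46.7 gap 0.0002
  shift [-0.0166 -0.001  -0.0026]
180 []
230 [(252, [105, 91, 64], [37, 35, 32], np.float64(-0.051), np.float64(-0.0639)), (253, [71, 62, 45], [23, 25, 27], np.float64(-0.0499), np.float64(-0.0628))]
400 [(192, [219, 187, 127], [167, 142, 97], np.float64(-0.1176), np.float64(-0.1246)), (252, [100, 86, 60], [38, 36, 33], np.float64(-0.0504), np.float64(-0.0633)), (253, [68, 59, 44], [26, 27, 29], np.float64(-0.0492), np.float64(-0.0622))]
```

```bash
python3 -c "
from h import *
im,m,T=grab('side','s10'); o=cv2.imread('pics/side3.png')[:,:,::-1]
D=(m,T)
for v in (200,206): print('now',im[v,322:350].sum(1)); print('old',o[v,322:350].sum(1))
print([proj(m,T,[*tow((x,-.08)),z]) for x,z in((0,.15),(.004,.125),(.012,.125),(.004,.02))])
cv2.imwrite('pics/f.png',cv2.resize(im[140:240,270:400,::-1],(780,600),interpolation=cv2.INTER_CUBIC))
"
```

```text
now [442 331 271 266 278 264 284 277 288 273 282 290 293 287 292 306 313 323
 303 291 276 404 628 662 654 648 650 651]
old [289 307 293 283 290 283 279 268 344 471 512 478 420 350 336 338 330 325
 341 324 324 433 629 660 657 658 647 646]
now [485 347 265 289 283 278 268 275 285 295 297 291 283 283 291 292 305 300
 317 309 300 406 648 669 651 660 656 656]
old [301 299 280 278 288 287 274 282 350 485 551 543 444 345 329 350 337 342
 346 333 333 436 639 671 661 654 657 661]
[array([343.4219, 197.4495]), array([344.3701, 202.9199]), array([346.536 , 202.9479]), array([343.7924, 224.9179])]
```

View pics/f.png

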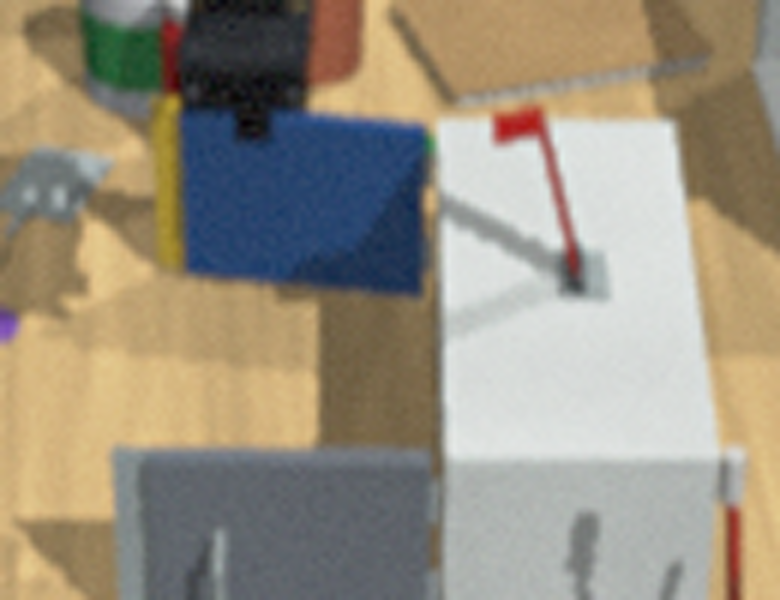

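The tray is home: the panel is gone under the roof, whose front edge is at crop column 440. The leaves and hasp are as before, so I shut the grey leaf next.

drive_tool(
  motion="-0.009 -0.03 0 0; -0.009 -0.04 0 0; 0 -0.045 0 0; 0 -0.045 0 0; 0 -0.045 0 0; 0 -0.031 0 0; 0 0 0 0; 0 0 0 0",
)

```text
time: 47.6
tool_pos: [0.4661, -0.1446, 0.2405]
tcp_rot: [180.0, -0.1, 175.6]
ft_force: [-0.1, 0.2, -0.9]
finger_gap: 0.0005
finger_force: 0.0
```

```bash
./go.sh -.098,-.238,.118
```

```text
cab [-0.1022 -0.236 ] z 0.2405 rot [179.987   -0.1219 175.5947] t 47.6 gap 0.0005
  shift [-0.0045 -0.0021  0.1225]
```

drive_tool(
  motion="-0.005 -0.002 0.03 0; 0 0 0.04 0; 0 0 0.035 0; 0 0 0.018 0; 0 0 0 0",
)

```text
time: 48.1
tool_pos: [0.4692, -0.1444, 0.1154]
tcp_rot: [180.0, -0.4, 175.9]
ft_force: [0.1, -0.8, 0.7]
finger_gap: 0.0004
finger_force: 0.0
```

drive_tool(
  motion="0 0.013 0 0; 0 0.013 0 0; 0 0.012 0 0; 0.001 0.012 0 0; 0.002 0.013 0 0; -0.002 0.014 0 0; -0.003 0.013 0 0; 0 0 0 0",
)

```text
time: 48.9
tool_pos: [0.4811, -0.0541, 0.1191]
tcp_rot: [179.9, 0.0, 175.9]
ft_force: [0.9, -0.2, 0.5]
finger_gap: 0.0005
finger_force: 0.0
```

```bash
./go.sh -.0956,-.15,.118
```

```text
cab [-0.094  -0.1446] z 0.1191 rot [179.9277   0.0143 175.9282] t 48.9 gap 0.0005
  shift [ 0.0016 -0.0054  0.001 ]
```

drive_tool(
  motion="-0.006 0.01 0 0; -0.006 0.01 0 0; -0.009 0.01 0 0; -0.01 0.009 0 0; -0.008 0.005 0 0; -0.008 0.005 0 0; -0.008 0.003 0 0; 0 0 0 0",
)

```text
time: 49.7
tool_pos: [0.5405, -0.0087, 0.119]
tcp_rot: [180.0, 0.1, 175.7]
ft_force: [-0.1, 0.1, 0.2]
finger_gap: 0.0005
finger_force: 0.0
```

```bash
./go.sh -.030,-.09,.118
```

```text
cab [-0.0382 -0.0949] z 0.119 rot [179.9955   0.0586 175.7431] t 49.7 gap 0.0005
  shift [-0.0082  0.0048  0.001 ]
```

drive_tool(
  motion="-0.004 0.002 0 0; -0.004 0.002 0 0; -0.003 0 0 0; -0.002 0 0 0; 0 0 0 0; 0 0 0 0",
)

```text
time: 50.3
tool_pos: [0.5526, -0.0064, 0.1191]
tcp_rot: [180.0, 0.0, 175.7]
ft_force: [-0.0, -0.6, -0.7]
finger_gap: 0.0002
finger_force: 0.0
```

```bash
./go.sh -.030,-.09,.118; python3 -c "
from h import *
print(readout.get_obs()['ft_force'])"
```

```text
cab [-0.0263 -0.0916] z 0.1191 rot [179.9973   0.0309 175.7059] t 50.3 gap 0.0002
  shift [0.0037 0.0016 0.0011]
[-0.0253 -0.5641 -0.6585]
```

drive_tool(
  motion="-0.002 0 0 0; -0.002 0 0 0; -0.002 0 0 0; 0 0 0 0; 0 0 0 0",
)

```text
time: 50.8
tool_pos: [0.5531, -0.0064, 0.1186]
tcp_rot: [180.0, -0.7, 175.7]
ft_force: [-15.4, 0.9, 10.5]
finger_gap: 0.0009
finger_force: 7.6
```

```bash
./go.sh -.030,-.09,.118; python3 -c "
from h import *
im,m,T=grab('side')
hsv=cv2.cvtColor(im,cv2.COLOR_RGB2HSV)
print(readout.get_obs()['ft_force'])
# expected pixels: open leaf top edge points vs shut leaf
for r in (.05,.1,.15):
  for nm,q in (('open',(-.008-r,-.18)),('shut',(-.015,-.18+r))):
    for z in(.13,.1,.06):
      u,v=proj(m,T,[*tow(q),z]).astype(int); print(r,nm,z,(u,v),im[v,u])
"
```

```text
cab [-0.0258 -0.0916] z 0.1186 rot [179.9703  -0.6817 175.7205] t 50.8 gap 0.0009
  shift [0.0042 0.0016 0.0006]
[-14.6145   0.939   11.225 ]
0.05 open 0.13 (np.int64(327), np.int64(218)) [119 103  75]
0.05 open 0.1 (np.int64(327), np.int64(225)) [122 104  75]
0.05 open 0.06 (np.int64(327), np.int64(233)) [121 102  71]
0.05 shut 0.13 (np.int64(339), np.int64(210)) [93 88 86]
0.05 shut 0.1 (np.int64(339), np.int64(216)) [84 82 85]
0.05 shut 0.06 (np.int64(338), np.int64(225)) [110  93  70]
0.1 open 0.13 (np.int64(312), np.int64(218)) [136 117  84]
0.1 open 0.1 (np.int64(313), np.int64(224)) [201 168 119]
0.1 open 0.06 (np.int64(313), np.int64(233)) [200 168 119]
0.1 shut 0.13 (np.int64(339), np.int64(201)) [26 22 27]
0.1 shut 0.1 (np.int64(339), np.int64(208)) [86 85 86]
0.1 shut 0.06 (np.int64(338), np.int64(216)) [96 92 83]
0.15 open 0.13 (np.int64(298), np.int64(218)) [149 127  91]
0.15 open 0.1 (np.int64(299), np.int64(224)) [215 185 130]
0.15 open 0.06 (np.int64(299), np.int64(233)) [212 179 124]
0.15 shut 0.13 (np.int64(339), np.int64(193)) [47 52 53]
0.15 shut 0.1 (np.int64(339), np.int64(200)) [17 22 20]
0.15 shut 0.06 (np.int64(338), np.int64(208)) [102  98  83]
```

The grey leaf is shut hard against its stop. Now the blue leaf.

drive_tool(
  motion="0.008 0 0 0; 0.03 0 0 0; 0.03 0 -0.03 0; 0 0 -0.04 0; 0 0 -0.04 0; 0 0.03 -0.025 0; 0 0.04 0 0; 0 0.045 0 0",
)

```text
time: 51.65
tool_pos: [0.5004, 0.1134, 0.2559]
tcp_rot: [179.9, 0.3, 175.5]
ft_force: [0.7, 0.4, -0.2]
finger_gap: 0.0003
finger_force: 0.0
```

drive_tool(
  motion="0 0.045 0 0; 0 0.045 0 0; 0 0.045 0 0; 0 0.045 0 0; 0 0.035 0 0; 0 0.02 0 0; 0 0 0 0; 0 0 0 0",
)

```text
time: 52.45
tool_pos: [0.517, 0.3468, 0.2537]
tcp_rot: [-179.9, 0.0, 175.7]
ft_force: [-0.3, -0.6, -0.2]
finger_gap: 0.0006
finger_force: 0.0
```

```bash
./go.sh -.094,.258,.118; python3 -c "
from h import *
S=model('scene')
print(tocab(onz(*S,417,155,.14)), tocab(onz(*S,433,145,.12)))"
```

```text
cab [-0.0883  0.2579] z 0.2537 rot [-179.9484    0.0321  175.7179] t 52.45 gap 0.0006
  shift [0.0058 0.0003 0.1357]
[-0.1691  0.3747] [-0.2247  0.4706]
```

drive_tool(
  motion="0.006 0 0.03 0; 0 0 0.04 0; 0 0 0.04 0; 0 0 0.02 0; 0 0 0.005 0; 0 0 0 0",
)

```text
time: 53.05
tool_pos: [0.5113, 0.3462, 0.1192]
tcp_rot: [-180.0, 0.0, 175.6]
ft_force: [0.5, 0.4, 1.2]
finger_gap: 0.0008
finger_force: 0.0
```

drive_tool(
  motion="0 -0.014 0 0; 0 -0.014 0 0; 0 -0.014 0 0; 0.003 -0.014 0 0; 0.003 -0.014 0 0; -0.001 -0.013 0 0; -0.002 -0.013 0 0; -0.002 -0.012 0 0",
)

```text
time: 53.85
tool_pos: [0.5017, 0.2393, 0.1191]
tcp_rot: [180.0, -0.0, 175.7]
ft_force: [0.3, 1.3, -0.4]
finger_gap: 0.0003
finger_force: 0.7
```

drive_tool(
  motion="-0.006 -0.01 0 0; -0.006 -0.01 0 0; -0.009 -0.01 0 0; -0.01 -0.009 0 0; -0.008 -0.005 0 0; -0.008 -0.005 0 0; -0.006 -0.003 0 0; 0 0 0 0",
)

```text
time: 54.65
tool_pos: [0.5518, 0.1832, 0.1188]
tcp_rot: [-179.9, 0.0, 175.6]
ft_force: [-0.8, -0.4, -0.1]
finger_gap: 0.0004
finger_force: 0.0
```

```bash
./go.sh -.030,.09,.118
```

```text
cab [-0.0414  0.0973] z 0.1188 rot [-179.94      0.0391  175.6384] t 54.65 gap 0.0004
  shift [-0.0114 -0.0073  0.0009]
```

drive_tool(
  motion="-0.005 -0.003 0 0; -0.005 -0.003 0 0; -0.003 0 0 0; -0.002 0 0 0; -0.002 0 0 0; -0.002 0 0 0; 0 0 0 0; 0 0 0 0",
)

```text
time: 55.45
tool_pos: [0.5654, 0.1767, 0.1188]
tcp_rot: [-179.9, -0.5, 175.8]
ft_force: [-11.4, -1.9, 7.5]
finger_gap: 0.0006
finger_force: 5.5
```

```bash
./go.sh -.030,.09,.118; python3 -c "
from h import *
print(readout.get_obs()['ft_force'])"
```

```text
cab [-0.0273  0.0919] z 0.1188 rot [-179.8969   -0.463   175.7546] t 55.45 gap 0.0006
  shift [ 0.0027 -0.0019  0.0009]
[-11.3658  -1.8588   7.5036]
```

drive_tool(
  motion="-0.002 0 0 0; -0.002 0 0 0; 0 0 0 0; 0 0 0 0",
)

```text
time: 55.85
tool_pos: [0.5654, 0.1768, 0.1188]
tcp_rot: [-179.8, -0.9, 175.8]
ft_force: [-21.3, -3.0, 15.7]
finger_gap: 0.0003
finger_force: 10.7
```

drive_tool(
  motion="0.006 0 0 0; 0.006 0 0 0; 0 -0.03 0 0; 0 -0.03 0 0; -0.006 0 0 0; -0.003 0 0 0; 0 0 0 0; 0 0 0 0",
)

```text
time: 56.65
tool_pos: [0.5611, 0.1143, 0.1175]
tcp_rot: [-179.7, -0.6, 175.6]
ft_force: [-11.4, -5.4, 4.2]
finger_gap: 0.0007
finger_force: 5.5
```

```bash
./go.sh -.030,.09,.118; python3 -c "
from h import *
print(readout.get_obs()['ft_force'])"
```

```text
cab [-0.0269  0.0294] z 0.1175 rot [-179.724    -0.5874  175.6216] t 56.65 gap 0.0007
  shift [ 0.0032  0.0606 -0.0008]
[-11.3562  -5.3808   4.1557]
```

Both leaves are shut; the contact line is straight across them. Now the hasp: rise, pass over it and come down behind.

drive_tool(
  motion="0.01 0 0 0; 0.03 0 -0.01 0; 0 0 -0.04 0; 0 0 -0.045 0; 0 0 -0.045 0; 0 0 -0.045 0; 0 -0.015 -0.03 0; 0 -0.014 0 0",
)

```text
time: 57.45
tool_pos: [0.5262, 0.0917, 0.3396]
tcp_rot: [179.8, 0.6, 175.8]
ft_force: [1.1, -0.5, -0.6]
finger_gap: 0.0003
finger_force: 0.0
```

drive_tool(
  motion="-0.03 0 0 0; -0.04 0 0 0; -0.04 0 0 0; -0.04 0 0 0; -0.03 0 0 0; -0.022 0 0 0; 0 0 0 0; 0 0 0 0",
)

```text
time: 58.25
tool_pos: [0.7251, 0.0758, 0.3325]
tcp_rot: [-180.0, -0.1, 175.7]
ft_force: [-0.3, 0.1, -0.9]
finger_gap: 0.0004
finger_force: 0.0
```

```bash
./go.sh .135,0,.241; python3 -c "
from h import *
S=model('scene');D=model('side')
im=grab('scene')[0]; hsv=cv2.cvtColor(im,cv2.COLOR_RGB2HSV); k=cv2.inRange(hsv,(0,180,90),(6,255,255))|cv2.inRange(hsv,(174,180,90),(180,255,255))
k[:, :325]=0;k[:,370:]=0;k[:150]=0;k[240:]=0
ys,xs=np.where(k>0); print(xs.min(),xs.max(),ys.min(),ys.max())
for y in(-.015,.015): print(proj(*S,[*tow((.085,y)),.17]),proj(*S,[*tow((.085,y)),.266]))
for v in (200,210,218):
  r=xs[ys==v]; print(v,r.min() if len(r) else None,r.max() if len(r) else None)
"
```

```text
cab [0.1395 0.0032] z 0.3325 rot [-179.9637   -0.0786  175.6768] t 58.25 gap 0.0004
  shift [ 0.0044 -0.0032  0.0915]
339 349 190 219
[341.1472 218.6221] [342.575  201.4265]
[349.3469 216.9933] [351.1281 199.7786]
200 341 349
210 342 349
218 342 349
```

drive_tool(
  motion="0 -0.003 0.03 0; 0 0 0.035 0; 0 0 0.02 0; 0 0 0.007 0; 0 0 0 0; 0 0 0 0",
)

```text
time: 58.9
tool_pos: [0.7253, 0.0733, 0.2441]
tcp_rot: [179.9, 0.2, 175.7]
ft_force: [0.9, -0.3, 1.0]
finger_gap: 0.0005
finger_force: 0.0
```

drive_tool(
  motion="0.01 0 0 0; 0.01 0 0 0; 0.01 0 0 0; 0.009 0 0 0; 0.01 0 0.001 0; 0.01 0 0.002 0; 0.006 0 0.003 0; 0 0 0 0",
)

```text
time: 59.7
tool_pos: [0.6598, 0.0781, 0.2368]
tcp_rot: [180.0, 0.1, 175.7]
ft_force: [-0.3, 0.6, -0.6]
finger_gap: 0.0004
finger_force: 0.0
```

```bash
./go.sh .0571,0,.230; python3 -c "
from h import *
print(readout.get_obs()['ft_force'])"
```

```text
cab [0.0743 0.0007] z 0.2368 rot [179.9541   0.0666 175.7318] t 59.7 gap 0.0004
  shift [ 0.0172 -0.0007  0.0068]
[-0.3059  0.6476 -0.6467]
```

drive_tool(
  motion="0.009 0 0.003 0; 0.008 0 0.004 0; 0.007 0 0.006 0; 0.005 0 0.006 0; 0.004 0 0.006 0; 0.003 0 0.007 0; 0.003 0 0.007 0; 0 0 0 0",
)

```text
time: 60.5
tool_pos: [0.62, 0.0809, 0.1954]
tcp_rot: [-180.0, -0.1, 175.7]
ft_force: [0.2, 0.0, -0.4]
finger_gap: 0.0006
finger_force: 0.0
```

```bash
./go.sh .0275,0,.177; python3 -c "
from h import *
print(readout.get_obs()['ft_force'])"
```

```text
cab [0.0344 0.0005] z 0.1954 rot [-179.9702   -0.144   175.7244] t 60.5 gap 0.0006
  shift [ 0.0068 -0.0005  0.0184]
[ 0.2377  0.0077 -0.4426]
```

drive_tool(
  motion="0.003 0 0.006 0; 0.002 0 0.006 0; 0 0 0.005 0; 0 0 0.003 0; 0 0 0.002 0; 0 0 0 0; 0 0 0 0",
)

```text
time: 61.2
tool_pos: [0.6163, 0.0812, 0.175]
tcp_rot: [-180.0, 0.0, 175.7]
ft_force: [-0.3, 0.4, -0.7]
finger_gap: 0.001
finger_force: 0.0
```

```bash
./go.sh .0275,0,.177; python3 -c "
from h import *
print(readout.get_obs()['ft_force'])
S=model('scene')
im=grab('scene')[0]; hsv=cv2.cvtColor(im,cv2.COLOR_RGB2HSV); k=cv2.inRange(hsv,(0,180,90),(6,255,255))|cv2.inRange(hsv,(174,180,90),(180,255,255))
k[:, :325]=0;k[:,370:]=0;k[:150]=0;k[240:]=0
ys,xs=np.where(k>0); print(len(xs),xs.min(),xs.max(),ys.min(),ys.max())
print(proj(*S,[*tow((-.025,0)),.16]),proj(*S,[*tow((.06,0)),.16]))
"
```

```text
cab [0.0306 0.0005] z 0.175 rot [-179.9975    0.0087  175.7123] t 61.2 gap 0.001
  shift [ 0.0031 -0.0005 -0.002 ]
[-0.335   0.4061 -0.6807]
112 336 348 200 219
[336.6249 196.1159] [343.1133 214.0448]
```

drive_tool(
  motion="0 0 0.002 0; 0 0 0.002 0; 0 0 0.002 0; 0 0 0 0; 0 0 0 0",
)

```text
time: 61.75
tool_pos: [0.6161, 0.0812, 0.1688]
tcp_rot: [-180.0, -0.0, 175.7]
ft_force: [-0.1, 0.1, -0.3]
finger_gap: 0.0003
finger_force: 0.0
```

```bash
./go.sh .0275,0,.177; python3 -c "
from h import *
print(readout.get_obs()['ft_force'])"
```

```text
cab [0.0304 0.0005] z 0.1688 rot [-179.9987   -0.007   175.7182] t 61.75 gap 0.0003
  shift [ 0.0029 -0.0005 -0.0082]
[-0.1144  0.0574 -0.2654]
```

drive_tool(
  motion="0 0 0.003 0; 0 0 0.002 0; 0 0 0.002 0; 0 0 0.002 0; 0 0 0 0; 0 0 0 0",
)

```text
time: 62.35
tool_pos: [0.6161, 0.0812, 0.1598]
tcp_rot: [-180.0, -0.0, 175.7]
ft_force: [-0.8, -0.0, -0.3]
finger_gap: 0.0005
finger_force: 0.0
```

```bash
./go.sh .0275,0,.177; python3 -c "
from h import *
print(readout.get_obs()['ft_force'])"
```

```text
cab [0.0305 0.0005] z 0.1598 rot [-179.9987   -0.0015  175.7149] t 62.35 gap 0.0005
  shift [ 0.003  -0.0005 -0.0172]
[-0.8035 -0.0038 -0.2765]
```

```bash
python3 -c "
from h import *
for n in('side','scene'):
  im,m,T=grab(n,'last_'+n); hsv=cv2.cvtColor(im,cv2.COLOR_RGB2HSV); k=cv2.inRange(hsv,(0,150,60),(8,255,255))|cv2.inRange(hsv,(172,150,60),(180,255,255))
  c0=proj(m,T,[*tow((.03,0)),.17]); 
  ys,xs=np.where(k>0); s=(abs(xs-c0[0])<40)&(abs(ys-c0[1])<35); xs=xs[s];ys=ys[s]
  print(n,len(xs)); print({int(v):(int(xs[ys==v].min()),int(xs[ys==v].max())) for v in np.unique(ys)})
  for a in(0,.2,.4): print(a,[proj(m,T,[*tow((.085-.11*np.cos(a)-l*np.sin(a),0)),.158+.11*np.sin(a)-l*np.cos(a)]).round(1) for l in(0,.03)],proj(m,T,[*tow((.085,0)),.158]).round(1))
"
```

```text
side 109
{146: (324, 324), 152: (323, 323), 180: (337, 341), 181: (336, 347), 182: (336, 358), 183: (336, 364), 184: (336, 364), 185: (336, 364), 186: (363, 364)}
0 [array([336.7, 183.2]), array([336.7, 189.6])] [365.8 183.5]
0.2 [array([337.4, 178.4]), array([335.7, 184.8])] [365.8 183.5]
0.4 [array([339.2, 173.7]), array([336. , 179.8])] [365.8 183.5]
scene 106
{197: (333, 334), 198: (333, 334), 203: (336, 338), 204: (336, 338), 205: (337, 338), 206: (337, 339), 207: (337, 339), 208: (338, 339), 209: (338, 345), 210: (338, 346), 211: (339, 346), 212: (339, 346), 213: (339, 347), 214: (340, 347), 215: (340, 347), 216: (340, 348), 217: (341, 348), 218: (341, 347), 219: (341, 345)}
0 [array([336.6, 196.5]), array([336.3, 201.6])] [345.1 219.9]
0.2 [array([337. , 193.1]), array([336.2, 197. ])] [345.1 219.9]
0.4 [array([337.8, 190.7]), array([336.6, 193.2])] [345.1 219.9]
```

drive_tool(
  motion="0 0 0.002 0; 0 0 0.002 0; 0 0 0.001 0; 0 0 0 0; 0 0 0 0",
)

```text
time: 62.95
tool_pos: [0.6161, 0.0812, 0.1549]
tcp_rot: [-180.0, -0.0, 175.7]
ft_force: [0.6, 0.4, -0.2]
finger_gap: 0.0003
finger_force: 0.0
```

drive_tool(
  motion="0 0 0.002 0; 0 0 0.001 0; 0 0 0 0; 0 0 0 0",
)

```text
time: 63.35
tool_pos: [0.6163, 0.0812, 0.1529]
tcp_rot: [180.0, 0.0, 175.7]
ft_force: [-1.3, 0.3, 6.2]
finger_gap: 0.0002
finger_force: 2.7
```

drive_tool(
  motion="0 0 0.002 0; 0 0 0.001 0; 0 0 0 0; 0 0 0 0",
)

```text
time: 63.75
tool_pos: [0.6164, 0.0812, 0.1526]
tcp_rot: [179.9, 0.1, 175.7]
ft_force: [-7.4, -0.9, 17.1]
finger_gap: 0.0003
finger_force: 8.9
```

drive_tool(
  motion="0 0 -0.01 0; 0 0 -0.03 0; 0 0 -0.045 0; 0 0 -0.045 0; 0.04 0 -0.03 0; 0.045 0 0 0; 0.045 0 0 0; 0 0 0 0",
)

```text
time: 64.55
tool_pos: [0.4819, 0.0918, 0.3091]
tcp_rot: [179.9, -0.1, 175.9]
ft_force: [0.6, -0.2, 0.7]
finger_gap: 0.0003
finger_force: 0.0
```

```bash
python3 -c "
from h import *
for n in('side','scene'):
  im,m,T=grab(n,'fin_'+n); hsv=cv2.cvtColor(im,cv2.COLOR_RGB2HSV); k=cv2.inRange(hsv,(0,140,50),(8,255,255))|cv2.inRange(hsv,(172,140,50),(180,255,255))
  c0=proj(m,T,[*tow((.03,0)),.16]); 
  ys,xs=np.where(k>0); s=(abs(xs-c0[0])<34)&(abs(ys-c0[1])<24); xs=xs[s];ys=ys[s]
  print(n,len(xs)); print({int(v):(int(xs[ys==v].min()),int(xs[ys==v].max())) for v in np.unique(ys)})
  for a in(0,.06,.15): print(a,[proj(m,T,[*tow((.085-.11*np.cos(a),y)),.158+.11*np.sin(a)]).round(1) for y in(-.015,.015)],proj(m,T,[*tow((.085,-.015)),.158]).round(1))
  # leaves: sample shut faces
  if n=='side':
    for y in(-.12,-.05,.03,.06,.12): print(y,im[tuple(proj(m,T,[*tow((-.012,y)),.1459]).astype(int)[::-1])])
"
```

```text
side 112
{182: (336, 342), 183: (336, 364), 184: (336, 364), 185: (336, 364), 186: (336, 364), 187: (336, 336), 188: (336, 336), 189: (336, 336), 191: (336, 336)}
0 [array([336.7, 185.4]), array([336.8, 180.9])] [366.  185.8]
0.06 [array([336.8, 184. ]), array([336.8, 179.5])] [366.  185.8]
0.15 [array([337.1, 181.8]), array([337.1, 177.3])] [366.  185.8]
-0.12 [108 115 126]
-0.05 [112 120 127]
0.03 [ 97  69 109]
0.06 [ 40  78 135]
0.12 [ 49  86 143]
scene 198
{196: (336, 340), 197: (333, 341), 198: (333, 341), 199: (333, 341), 200: (333, 342), 201: (333, 342), 202: (335, 342), 203: (335, 343), 204: (336, 343), 205: (336, 344), 206: (337, 344), 207: (337, 344), 208: (337, 345), 209: (338, 345), 210: (338, 345), 211: (338, 346), 212: (339, 346), 213: (339, 347), 214: (340, 347), 215: (340, 347), 216: (340, 348), 217: (341, 348), 218: (341, 348), 219: (341, 344)}
0 [array([332.7, 197.2]), array([340.5, 195.7])] [341.  220.7]
0.06 [array([332.7, 196.1]), array([340.6, 194.6])] [341.  220.7]
0.15 [array([332.9, 194.6]), array([340.9, 193.1])] [341.  220.7]
```

The hasp is flat: both ends are at rows 183–186 and its lip hangs to row 191. I hand in.

```bash
python3 -c "
from bench import ctrl
print(ctrl.job_done())"
```

```text
the job is handed in; nothing more can be done
None
```

I handed in the job: all four yellow jars are in the tray and the tray is home. The grey leaf was shut before the blue one, and the red hasp is down; the verdict was not shown. My first descent on one jar struck its cap at about 67 N. It stayed standing and was placed, but that force could still count against the run.

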